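Gauge the iron-stand tube and show the rod at the pointer pin

ROBOT

A 6-joint arm with a two-finger parallel gripper is mounted at the origin on the work surface. World frame = base frame: x ahead of the robot, y to its left, z up, the work surface at z = 0. Lengths are in m, angles in rad, forces in N, time in s.
With the tool pointing down it reaches from about 0.425 to 0.95 m from the base axis. Payload 14.7 kg.
Tool frame: the origin (TCP) lies at the very end of the fingers, on their centre line; the grasp point (between the pads) lies 19 mm behind it; z points along the fingers, y is the direction in which the jaws open and shut (so a half turn about z gives the same grasp; the last joint's range is limited). The gripper opens to 85 mm and grips with 20 to 120 N. Pads are 22 mm wide; open, the fingers measure 114 mm over their backs; the gripper's body (76 mm by 85 mm) begins 54 mm behind the grasp point. The pads swing forward as they close: fully open they stand 13 mm farther back than shut.
Start: joints at [1.231, 0.48, 1.596, -0, 1.065, -0.047], TCP at [0.188, 0.622, 0.231] pointing down, gripper open.
Joint ranges: [-2.75, 2.75], [-0.82, 2.05], [0.23, 2.67], [-1.56, 4.7], [0.09, 2.69], [-2.92, 2.92]. Speed limits (rad/s): [1.89, 1.89, 2.39, 3.01, 3.01, 3.01].

INTERFACE

Orientations are given as [roll, pitch, yaw] about the fixed x, y, z axes, in that order (R = Rz(yaw) Ry(pitch) Rx(roll)).
In Python, from workcell import r, eyes gives the robot as it stands.
- The arm moves only by the tool arm_command, never from a script. Its argument "increments" is a list of rows, each a list of 3 entries, a list of its own where there are three numbers: the turn, a rotation vector about the tool's x, y, z in degrees, then the shift along the tool's x, y, z in mm, then the gripper command: -1 is shut, 1 is fully open, values between are in proportion. In form: [[[wx, wy, wz], [x, y, z], jaw], ...]. A call has 1 to 8 rows; each row is the pose to reach, as a shift and turn from the pose commanded when the call began, along the tool's axes at that moment; what a row does not reach only later rows make up. A row lasts 1/8 s, in which the tool goes at most 62.5 mm and 10.7 degrees, less where a joint would pass 70% of its speed; a pose out of reach is approached as far as the arm can. A call with a gripper value outside its range is refused whole. The fingers move at their own pace and stop on an object; "newtons" is the grip in N (left out, the last holds). Time passes only in rows, so rows that repeat a pose let the fingers close. It gives the time, the measured TCP pose, the force and the opening at its end, in the units of the state.
- r.state(): the state, without advancing time (a new reading comes with each control period).
- eyes.read_camera(name): name is "side" or "top" or "wrist"; returns a dict with "pixels" (420x560x3 uint8, red, green, blue), "intrinsics" (3x3 intrinsics, pixels), "origin" and "orientation" of the camera in the world. Camera axes: x right, y up, looking along -z (the intrinsics and any distortion apply to the point x, -y, -z); pixel columns grow to the right and rows downward; lengths in m; the calibration is good to about 2 mm. A picture is of the moment at which its call begins. There is no depth.
- r.job_done(): hands the job in, once; it reports no verdict.
The state is a dict: "time": time; "joint_positions": joint angles; "qd": joint speeds; "joint_efforts": joint torques, N m; "tcp_pos": TCP position; "ee_rot": TCP orientation; "force": force on the tool from outside, world axes, zero at the start; "moment": the same for the moment, N m; "width": finger opening in m.
Only numpy, scipy, OpenCV 4.12 (cv2) and the standard library are available. Lean on these libraries where they do the work, as an engineer would, in place of code of your own. Each camera call takes 0.05 s, during which the arm holds its last target. There are 200 camera calls.

TASK

First stand the red-pointed brass pin upright in the bore of the white reading block, shoulder down on the block, and let go of it. Then take the orange-handled gauge rod from its black cradle, slide it gently into the sloping tube of the blue stand until its collar stops on the mouth, withdraw it, and finish still holding it in the gripper, level and still, with its red tip about a finger's width above the pin's point and touching nothing but the gripper. Leave the other things on the table where they are.

Things in the scene. Friction and masses are not known exactly. Their poses are not given: they have to be found in the camera images.
- pin: brass pointer pin, loose, 75 mm tall, about 70 g; starts upright in any one of the rack's three holes, foot on the table. Origin at the centre of its underside, z up. Foot 12 mm in diameter from 0 to 28 mm up (end chamfered 2 mm), then a round grip body 20 mm in diameter from 28 to 58 mm (its underside is the shoulder), then a red cone to 75 mm. Grip it at 45 mm
- pin_point (a point): the top of the pin's red cone, 75 mm above the pin's origin
- block: white reading block, fixed, 70 x 70 x 40 mm tall, origin at the centre of its underside, on the table
- block_hole0 (a point): centre of the mouth of the block's vertical bore, in the middle of its top face, 40 mm above the table; bore 14 mm in diameter, 32 mm deep, mouth chamfered 2 mm. A pin stood home rests with its shoulder on the block: its origin is then 12 mm and its point 87 mm above the table
- rack: dark wooden pin rack, fixed, 50 (x) x 150 (y) x 24 mm tall, origin at the centre of its underside; three through holes 15 mm in diameter in a row along its y axis at -45, 0 and +45 mm. Grip pins with the fingers closing along its x axis, across the row
- blank_a: steel spare pin with a flat top, loose, 58 mm tall, same foot and body as the brass pin; stands in another hole of the rack; leave it there. Origin at the centre of its underside
- blank_b: black spare pin with a flat top, loose, 58 mm tall, same foot and body as the brass pin; stands in another hole of the rack; leave it there. Origin at the centre of its underside
- gauge: gauge rod, loose, 120 g. Origin on its axis at the collar's front face, x towards the tip. Ahead: steel shaft 10 mm in diameter, 80 mm long, last 7 mm red, tapered. Behind: brass collar 32 mm in diameter, 8 mm thick, then an orange handle 18 x 18 mm from x -8 to -108 mm. Balances near x -37 mm. Starts level in the cradle, handle flats upright, axis 50 mm up, tip roughly to the robot
- gauge_grip (a point): where to grip the handle, on the rod's axis 48 mm behind the collar's front face; the handle is free there from x -8 to -92 mm, and the fingers close on its upright flats
- gauge_tip (a point): the tip of the gauge rod, on its axis, 80 mm ahead of the collar's front face
- cradle: black forks on an aluminium plate, fixed, 60 mm wide, plate 155 mm long and 8 mm thick; origin on the table under the gauge's starting origin, x as the gauge's x. A fork under the shaft (x 20 to 32 mm) and one under the end of the handle (x -92 to -106 mm), both open upwards and 56 mm tall: lift the rod straight up by 25 mm or more
- stand: blue iron stand that carries the tube, fixed; base 150 x 100 x 18 mm, origin on the table 50 mm behind the tube's mouth (stand's -x), base from x -85 to 65 mm. The tube slopes up along the stand's +x, away from the robot, 35 degrees above level; its mouth is 125 mm above the table
- guide_tube: aluminium guide tube, fixed on the stand, 92 mm long, 24 mm outside, bore 14 mm, open at both ends, flared over the last 8 mm to a mouth 22 mm inside, 32 mm outside. Origin at the mouth's centre, z out of the mouth along the bore (35 degrees above level). The rod goes in along -z; fully in, collar on mouth, the gauge's origin coincides with this origin, tip 80 mm inside
- spool: copper-wound black spool, 60 mm in diameter, 45 mm tall, loose bystander, origin at the centre of its underside
- mug: white mug, 90 mm tall, loose bystander, origin at the centre of its underside
- driver: blue-handled screwdriver lying on the table, loose bystander
- pedal_box: yellow metal case 60 x 112 x 31 mm, loose bystander, origin at the centre of its underside
- flux_jar: small amber jar, 44 mm in diameter, 55 mm tall, loose bystander, origin at the centre of its underside
Things that resemble listed ones, but are neither listed nor needed, are in the scene too. What is shaped like the stand but green is not meant.

How it is judged:
On the way, in this order (a step that is already met when the one before it is completed fails the run):
1. the brass pin stands upright in the block's bore, shoulder down, let go (horizontal distance between pin and block_hole0 below 0.004 m and height (world z) of pin below 0.0155 m and angle between pin's own z axis and vertical below 0.1 rad and contact force between the fingers and pin below 0.05 N), for 0.2 s.
2. the gauge rod is in the tube up to its collar (z of gauge in the frame of guide_tube below 0.003 m and z of gauge_tip in the frame of guide_tube below -0.076 m and distance between gauge and guide_tube below 0.006 m and angle between the x axis of gauge and the z axis of guide_tube, either way round below 0.09 rad), for 0.2 s.
3. the rod is drawn clear of the tube in the gripper (z of gauge_tip in the frame of guide_tube above 0.004 m and contact force between the fingers and gauge above 2 N), for 0.1 s.
At the end, for the whole second after the job is handed in: Pin in the bore (4 mm off axis at most, shoulder down within 3.5 mm, upright within 6 degrees), let go; gauge rod held still in the gripper (under 20 mm/s), touching nothing else, level within 7 degrees, tip within 20 mm sideways of the pin's point and 7 to 40 mm above it (all of step 1 and angle between gauge's own x axis and vertical between 1.4508 and 1.6908 rad and horizontal distance between gauge_tip and pin_point below 0.02 m and z of gauge_tip in the frame of pin between 0.082 and 0.115 m and contact force between the fingers and gauge above 2 N and linear speed of gauge below 0.02 m/s and contact force between gauge and pin below 0.05 N and contact force between gauge and block below 0.05 N and contact force between gauge and rack below 0.05 N and contact force between gauge and cradle below 0.05 N and contact force between gauge and stand below 0.05 N and contact force between gauge and blank_a below 0.05 N and contact force between gauge and blank_b below 0.05 N); the arm keeps its last pose, push and grip.
It fails at once if the rod is forced against the tube (over 60 N) (contact force between gauge and guide_tube above 60 N).
It fails at once if another thing on the table is moved by more than 30 mm or tipped over (distance of any of blank_a, blank_b, spool, mug, driver, pedal_box, flux_jar from where it was at the start of the episode above 0.03 m or angle between any of blank_a, blank_b, spool, mug, flux_jar's own z axis and vertical above 0.4 rad).
It also fails if it takes over 58 s, if anything falls off the work surface, if the arm or the gripper's body presses on something with over 40 N, if the wrist force passes 120 N, or if a joint passes its speed limit or range.

## Working session

There is one attempt and no reset: what is moved stays moved. The work goes in short steps, Python scripts to look and compute and a tool call to move; the robot and the scene stay as the last step left them, time stands still between calls to the robot, and variables do not carry over. Pictures are saved under pics/ and viewed, about 8 in all and at most 12, crops included, and the job is handed in when it is done.

Besides the shell and the picture viewer there is one more tool, called as name([rows], argument=value, ...), one row to a line, values as JSON. arm_command: Moves the arm, as the interface text tells. Its arguments: {"type":"object","properties":{"increments":{"type":"array","items":{"type":"array"}},"newtons":{"type":"number"}},"required":["increments"]}

```bash
ls; mkdir -p pics; cat > h.py <<'E'
import numpy as np, cv2
from workcell import r, eyes
from scipy.spatial.transform import Rotation as R
def Rm(o):
    o=np.array(o,float)
    if o.shape==(3,3): return o
    if o.size==4: return R.from_quat(o).as_matrix()
    return R.from_euler('xyz',o).as_matrix()
def ray(c,px):
    K=np.array(c['intrinsics']); d=np.linalg.inv(K)@np.array([px[0],px[1],1.])
    d=Rm(c['orientation'])@np.array([d[0],-d[1],-d[2]]); return np.array(c['origin'],float),d/np.linalg.norm(d)
def plane(c,px,z):
    o,d=ray(c,px); return o+d*(z-o[2])/d[2]
def tri(rays):
    A=np.zeros((3,3));b=np.zeros(3)
    for o,d in rays:
        P=np.eye(3)-np.outer(d,d);A+=P;b+=P@o
    p=np.linalg.solve(A,b); return p,[float(np.linalg.norm((np.eye(3)-np.outer(d,d))@(p-o))) for o,d in rays]
def proj(c,p):
    q=Rm(c['orientation']).T@(np.array(p)-np.array(c['origin'])); q=np.array([q[0],-q[1],-q[2]]); u=np.array(c['intrinsics'])@q; return u[:2]/u[2]
def snap(n):
    c=eyes.read_camera(n); c['bgr']=cv2.cvtColor(np.array(c['pixels']),cv2.COLOR_RGB2BGR); return c
E
python3 - <<'E'
from h import *
import pickle
for n in ('top','side','wrist'):
    c=snap(n); pickle.dump(c,open(n+'0.pkl','wb')); cv2.imwrite(f'pics/{n}0.png',c['bgr'])
    print(n,{k:v for k,v in c.items() if k not in('pixels','bgr')})
print(r.state())
E
```

```text
pics
top {'intrinsics': array([[491.20393007,   0.        , 284.97925654],
       [  0.        , 491.20393007, 206.85418154],
       [  0.        ,   0.        ,   1.        ]]), 'origin': array([0.45869196, 0.01225528, 1.41001772]), 'orientation': array([ 0.02973883, -0.003169  , -1.5962582 ])}
side {'intrinsics': array([[530.13561101,   0.        , 269.42833151],
       [  0.        , 530.13561101, 212.28562439],
       [  0.        ,   0.        ,   1.        ]]), 'origin': array([ 0.16041243, -0.82100902,  1.10831315]), 'orientation': array([ 7.27438912e-01,  4.42161179e-04, -4.21341532e-01])}
wrist {'intrinsics': array([[300.66145332,   0.        , 281.9865733 ],
       [  0.        , 300.66145332, 205.70211758],
       [  0.        ,   0.        ,   1.        ]]), 'origin': array([0.11342726, 0.64460153, 0.37368794]), 'orientation': array([-0.30956882,  0.0017477 ,  1.27808205])}
{'time': 0.15, 'joint_positions': array([ 1.23139459e+00,  4.80723255e-01,  1.59673104e+00, -1.09356683e-05,
        1.06508485e+00, -4.66164186e-02]), 'qd': array([-0.00086092, -0.00155463, -0.00167998,  0.00037713, -0.00193416,
        0.00051186]), 'joint_efforts': array([ 1.10214911e-03, -9.51150370e+01, -4.30462182e+01, -2.73526684e-04,
        8.02530034e-03,  7.74984727e-06]), 'tcp_pos': array([0.18749295, 0.62204673, 0.23079608]), 'ee_rot': array([-3.14064675e+00, -3.45543933e-05,  2.84881262e+00]), 'force': array([ 0.32478937,  0.0298055 , -0.52852408]), 'moment': array([-0.04035949, -0.00656641, -0.08523818]), 'width': 0.08543385201629536}
```

View pics/top0.png

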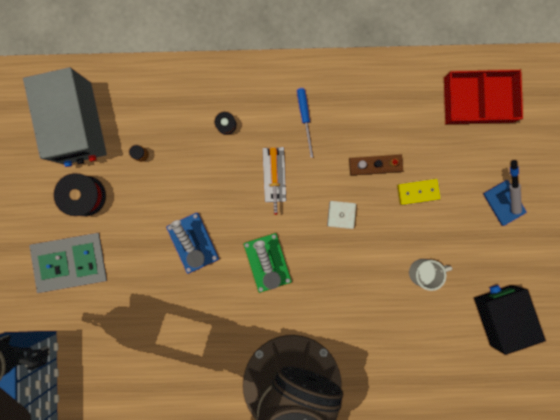

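View pics/side0.png

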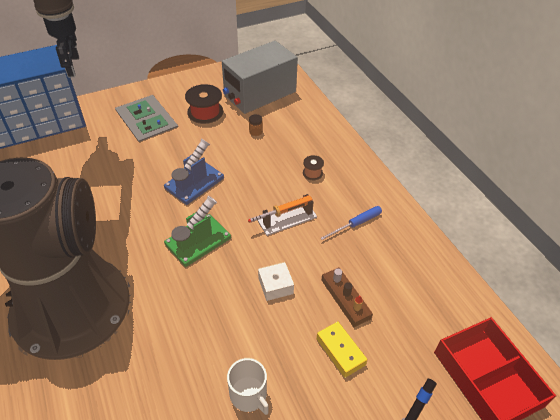

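The top view shows the blue stand at (192,243), with the green decoy at (268,262). The gauge is at (273,180), tip down towards the robot. The block is at (342,215) and the rack at (375,165), holding steel (362,165), black (378,164) and red-topped (395,163).
Pin candidates: steel (362,165), black (378,164), red/brass (395,163), so I choose the red one. Stand candidates: blue (192,243), green (268,262), and a blue clamp at (507,200), so I choose the first. Next is one close montage to check.

```bash
python3 - <<'E'
from h import *
import pickle
t=pickle.load(open('top0.pkl','rb'));s=pickle.load(open('side0.pkl','rb'))
def crop(c,x,y,w,h,k): return cv2.resize(c['bgr'][y:y+h,x:x+w],None,fx=k,fy=k,interpolation=cv2.INTER_CUBIC)
a=np.hstack([crop(t,160,205,65,75,4),crop(t,255,140,65,75,4),crop(t,325,140,70,75,4)])
b=np.hstack([crop(s,160,135,65,75,4),crop(s,245,190,75,50,4)[:200].copy() if 0 else crop(s,245,180,65,75,4),crop(s,315,255,70,75,4)])
cv2.imwrite('pics/m.png',np.vstack([a,b]))
def blobs(c,lo,hi,mn,box=None):
    h=cv2.cvtColor(c['bgr'],cv2.COLOR_BGR2HSV);m=cv2.inRange(h,lo,hi)
    n,l,st,ce=cv2.connectedComponentsWithStats(m)
    return [(ce[i].round(1),st[i,:4].tolist(),int(st[i,4])) for i in range(1,n) if st[i,4]>=mn and (box is None or (box[0]<ce[i][0]<box[2] and box[1]<ce[i][1]<box[3]))]
for c,n,bx in((t,'top',[(320,140,420,180),(255,140,300,215),(325,195,365,235)]),(s,'side',[(315,255,380,330),(245,180,325,240),(250,255,300,305)])):
    print(n,'red',blobs(c,(0,150,100),(6,255,255),3,bx[0]),'orange',blobs(c,(6,200,180),(16,255,255),20,bx[1]))
    print(' white',blobs(c,(0,0,160),(179,60,255),100,bx[2]))
E
```

```text
top red [(array([394.9, 161.5]), [393, 160, 5, 4], 15)] orange []
 white [(array([341.3, 214.4]), [328, 201, 28, 27], 611)]
side red [(array([358.3, 299. ]), [355, 296, 7, 7], 36)] orange []
 white [(array([275.9, 278.4]), [258, 262, 36, 35], 769)]
```

View pics/m.png

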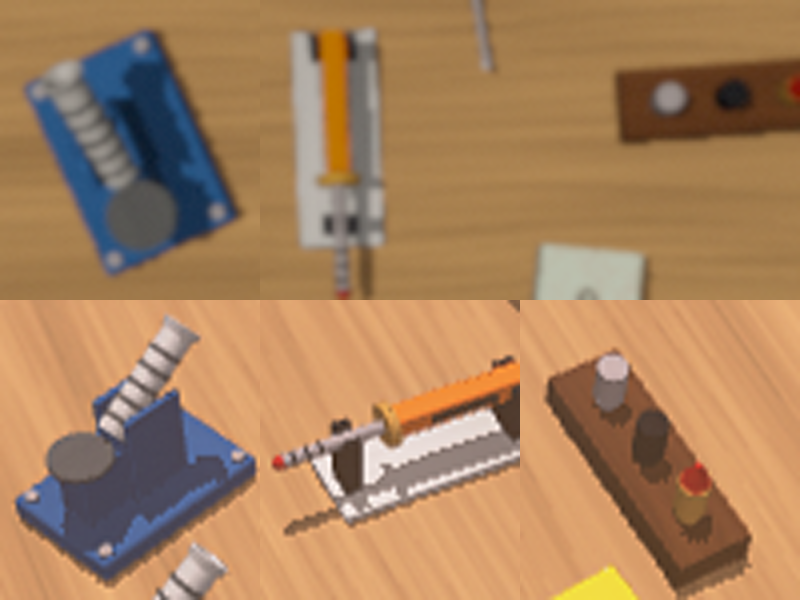

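```bash
python3 - <<'E'
from h import *
import pickle
t=pickle.load(open('top0.pkl','rb'));s=pickle.load(open('side0.pkl','rb'))
P={'pin':((394.9,161.5),(358.3,299)),'block':((341.8,214.6),(275.7,277.2)),'tip':((275.8,214),(249.5,220.5)),'collar':((274.8,185),(276.2,210.5)),'mouth':((176.5,223.5),(205,143)),'steel':((362.3,164.5),(338,271.3))}
for k,(a,b) in P.items():
    p,e=tri([ray(t,a),ray(s,b)]); print(k,p.round(4),np.round(e,4))
print('handle end top',plane(t,(273.3,148),.06))
for q in [(355.5,175.8),(349.8,157.3),(403,154.8),(403.2,172)]: print('rackcorner',plane(t,q,.024).round(4))
# stand base corners top at z .018
for q in [(167,227.5),(196,212.5),(219.5,259),(188,273.5)]: print('stand',plane(t,q,.018).round(4))
w=pickle.load(open('wrist0.pkl','rb')); st=r.state()
T=R.from_euler('xyz',st['ee_rot']).as_matrix()
print('cam in tool', T.T@(w['origin']-st['tcp_pos']), T.T@Rm(w['orientation']))
print(T)
E
```

```text
pin [ 0.6169 -0.2992  0.0631] [0.0011 0.0011]
block [ 0.475  -0.1516  0.04  ] [0.0015 0.0015]
tip [0.4821 0.0319 0.0537] [0.0024 0.0024]
collar [0.5611 0.0331 0.0559] [0.0013 0.0013]
mouth [0.4603 0.2921 0.1231] [0.0002 0.0002]
steel [ 0.6122 -0.2101  0.0605] [0.0022 0.0022]
handle end top [0.66195951 0.03503548 0.06      ]
rackcorner [ 0.5826 -0.1949  0.024 ]
rackcorner [ 0.6355 -0.1803  0.024 ]
rackcorner [ 0.6389 -0.3313  0.024 ]
rackcorner [ 0.59   -0.3303  0.024 ]
stand [0.45  0.342 0.018]
stand [0.4904 0.2592 0.018 ]
stand [0.3573 0.1955 0.018 ]
stand [0.3188 0.2852 0.018 ]
cam in tool [ 7.74284350e-02  8.33489503e-05 -1.42889327e-01] [[ 6.56993468e-05  9.52454452e-01  3.04681000e-01]
 [ 9.99999676e-01 -3.06867885e-04  7.43657653e-04]
 [ 8.01796857e-04  3.04680853e-01 -9.52454164e-01]]
[[-9.57445216e-01  2.88614907e-01 -3.06086068e-04]
 [ 2.88615067e-01  9.57444798e-01 -8.95678339e-04]
 [ 3.45543933e-05 -9.45903992e-04 -9.99999552e-01]]
```

```bash
cat >> h.py <<'E'
def rel(p,e,st=None):
    """shift (mm) and rotvec (deg) in tool axes to get to TCP p with rpy e (deg) or matrix"""
    st=st or r.state(); T=Rm(st['ee_rot']); G=R.from_euler('xyz',e,degrees=True).as_matrix() if np.ndim(e)==1 else e
    print('turn',R.from_matrix(T.T@G).as_rotvec(degrees=True).round(2),'shift',(T.T@(np.array(p)-st['tcp_pos'])*1000).round(1))
E
python3 - <<'E'
from h import *
rel([.46,.2,.23],[180,0,110]); rel([.58,-.05,.24],[180,0,95]);rel([.60,-.27,.22],[180,0,93])
E
```

```text
turn [-5.000e-02  2.000e-02  5.322e+01] shift [-382.7 -325.4    1.1]
turn [-5.000e-02  3.000e-02  6.822e+01] shift [-569.8 -530.2   -8.7]
turn [-5.000e-02  3.000e-02  7.022e+01] shift [-652.4 -735.    11.5]
```

arm_command([
  [[0, 0, 53], [-383, -325, 0], 1],
  [[0, 0, 53], [-383, -325, 0], 1],
  [[0, 0, 53], [-383, -325, 0], 1],
  [[0, 0, 53], [-383, -325, 0], 1],
  [[0, 0, 53], [-383, -325, 0], 1],
  [[0, 0, 53], [-383, -325, 0], 1],
  [[0, 0, 53], [-383, -325, 0], 1],
  [[0, 0, 68], [-570, -530, 0], 1],
])

```text
time: 1.15
tcp_pos: [0.4547, 0.1976, 0.2314]
ee_rot: [3.141, -0.0, 1.734]
force: [0.8, 0.8, -0.1]
width: 0.0854
```

```bash
python3 - <<'E'
from h import *
print(r.state()['tcp_pos'],np.degrees(r.state()['ee_rot']))
rel([.58,-.05,.24],[180,0,95]);rel([.60,-.27,.22],[180,0,93])
E
```

```text
[0.45466303 0.19755687 0.23135036] [ 1.79971604e+02 -5.74864362e-03  9.93223094e+01]
turn [ 0.03 -0.01  4.32] shift [-264.6   83.6   -8.6]
turn [ 0.03 -0.01  6.32] shift [-484.9   67.7   11.3]
```

arm_command([
  [[0, 0, 6.3], [-485, 68, 11], 1],
  [[0, 0, 6.3], [-485, 68, 11], 1],
  [[0, 0, 6.3], [-485, 68, 11], 1],
  [[0, 0, 6.3], [-485, 68, 11], 1],
  [[0, 0, 6.3], [-485, 68, 11], 1],
  [[0, 0, 6.3], [-485, 68, 11], 1],
  [[0, 0, 6.3], [-485, 68, 11], 1],
  [[0, 0, 6.3], [-485, 68, 11], 1],
])

```text
time: 2.15
tcp_pos: [0.6008, -0.2703, 0.22]
ee_rot: [-3.141, -0.0, 1.625]
force: [1.0, 1.2, -0.3]
width: 0.0851
```

```bash
python3 - <<'E'
from h import *
import pickle
st=r.state(); print(st['tcp_pos'],np.degrees(st['ee_rot']),np.abs(st['qd']).max())
c=snap('wrist'); pickle.dump(c,open('w1.pkl','wb')); cv2.imwrite('pics/w1.png',c['bgr'])
for n,p in dict(pin=[.617,-.299,.075],block=[.475,-.1516,.04]).items(): print(n,proj(c,p).round(1))
E
```

```text
[ 0.60082536 -0.27030646  0.21998306] [-1.79994556e+02 -2.09658685e-03  9.31315647e+01] 0.6407358298311159
pin [295.8 219.8]
block [159.3  58.2]
```

View pics/w1.png

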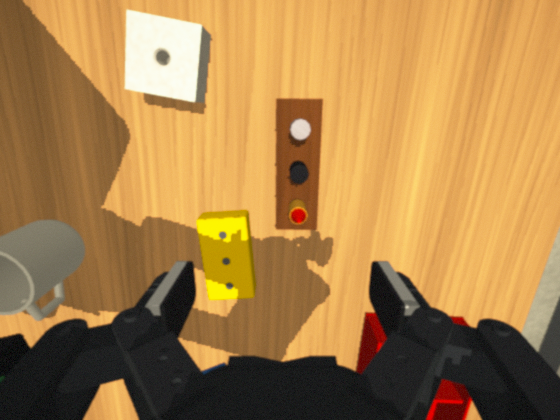

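The wrist view shows the brass pin's red top at (298,215), the black blank at (299,172), the steel blank at (300,129) and the block's bore at (162,57). The yellow case reaches to column 254, so I'll go down with the jaws partly shut.

```bash
cat >> h.py <<'E'
def cen(c,lo,hi,box,mode='hsv'):
    x0,y0,x1,y1=box; h=cv2.cvtColor(c['bgr'],cv2.COLOR_BGR2HSV)[y0:y1,x0:x1]; m=cv2.inRange(h,lo,hi)
    n,l,st,ce=cv2.connectedComponentsWithStats(m)
    if n<2: return None
    i=1+np.argmax(st[1:,4]); return ce[i]+[x0,y0],st[i].tolist()
E
python3 - <<'E'
from h import *
import pickle
st=r.state(); print(st['tcp_pos'],np.abs(st['qd']).max())
c=snap('wrist'); pickle.dump(c,open('w1.pkl','wb'))
p=cen(c,(0,200,100),(6,255,255),(280,195,320,240)); print(p, plane(c,p[0],.066))
b=cen(c,(0,0,0),(179,255,130),(148,42,180,72)); print(b, plane(c,b[0],.04))
for n,q in dict(pin=[.617,-.299,.066],block=[.475,-.1516,.04]).items(): print(n,proj(c,q).round(1))
pp=plane(c,p[0],.066); rel([pp[0],pp[1],.13],[180,0,93])
E
```

```text
[ 0.60238076 -0.27582699  0.21980109] 0.09287305428760252
(array([296.68345324, 209.95683453]), [10, 9, 14, 13, 139]) [ 0.61958481 -0.29725296  0.066     ]
(array([159.4587156 ,  49.69724771]), [6, 2, 12, 13, 109]) [ 0.4780131  -0.15006847  0.04      ]
pin [294.1 211.4]
block [156.4  51.3]
turn [ 0.03  0.08 -0.01] shift [-25.3  16.8  89.6]
```

arm_command([
  [[0, 0, 0], [-25, 17, 90], 0],
  [[0, 0, 0], [-25, 17, 90], 0],
  [[0, 0, 0], [-25, 17, 90], 0],
  [[0, 0, 0], [-25, 17, 90], 0],
])

```text
time: 2.75
tcp_pos: [0.6193, -0.2916, 0.1315]
ee_rot: [3.141, 0.0, 1.627]
force: [1.2, 0.3, 0.9]
width: 0.0425
```

```bash
python3 - <<'E'
from h import *
import pickle
snap('side');st=r.state(); print(st['tcp_pos'],np.abs(st['qd']).max(),st['width'])
w1=pickle.load(open('w1.pkl','rb'))
c=snap('wrist'); pickle.dump(c,open('w2.pkl','wb'));cv2.imwrite('pics/w2.png',c['bgr'])
print('exp pin',proj(c,[.6196,-.2973,.066]),'block',proj(c,[.478,-.150,.04]))
x,y=proj(c,[.6196,-.2973,.066]).astype(int)
p2=cen(c,(0,200,100),(6,255,255),(x-30,y-30,x+30,y+30));print(p2)
p1=cen(w1,(0,200,100),(6,255,255),(280,195,320,240))
print(tri([ray(w1,p1[0]),ray(c,p2[0])]),plane(c,p2[0],.066))
x,y=proj(c,[.478,-.150,.04]).astype(int)
if x>15 and y>15:
    b2=cen(c,(0,0,0),(179,255,130),(x-18,y-18,x+18,y+18)); b1=cen(w1,(0,0,0),(179,255,130),(148,42,180,72))
    print(b2,tri([ray(w1,b1[0]),ray(c,b2[0])]),plane(c,b2[0],.04))
E
```

```text
[ 0.61956662 -0.29169015  0.13207088] 0.007100882795046264 0.042472873046786146
exp pin [280.71503109 226.70438062] block [82.02524738 -2.67750868]
(array([281.18644068, 226.28474576]), [22, 21, 20, 20, 295])
(array([ 0.6200241 , -0.29923224,  0.06019146]), [3.788455664722972e-05, 3.788455664734426e-05]) [ 0.61993297 -0.29694436  0.066     ]
```

View pics/w2.png

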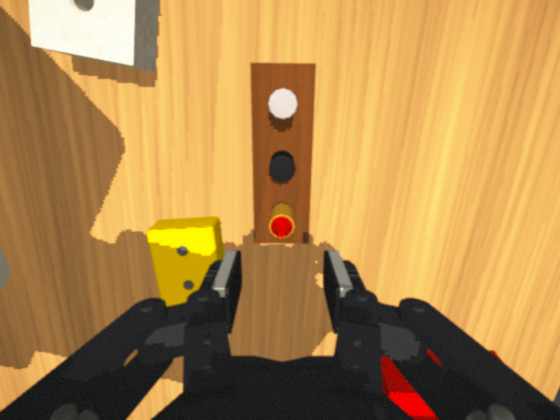

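The red top is at (281,226), midway between the fingers (239 and 325), and the case edge at 222 clears the half-shut jaws. Going down to grip.

arm_command([
  [[0, 0, 0], [-7.5, 0.5, 0], 0],
  [[0, 0, 0], [-7.5, 0.5, 45], 0],
  [[0, 0, 0], [-7.5, 0.5, 80], 0],
  [[0, 0, 0], [-7.5, 0.5, 105], 0],
  [[0, 0, 0], [-7.5, 0.5, 105], 0],
  [[0, 0, 0], [-7.5, 0.5, 105], -1],
  [[0, 0, 0], [-7.5, 0.5, 105], -1],
  [[0, 0, 0], [-7.5, 0.5, 105], -1],
], newtons=40)

```text
time: 3.85
tcp_pos: [0.6204, -0.2997, 0.0264]
ee_rot: [3.14, 0.001, 1.626]
force: [-0.5, 0.1, 7.1]
width: 0.0187
```

arm_command([
  [[0, 0, 0], [0, 0, -30], -1],
  [[0, 0, 0], [0, 0, -80], -1],
  [[0, 0, 0], [0, 0, -95], -1],
  [[0, 0, 0], [45, -80, -95], -1],
  [[0, 0, 0], [85, -143, -95], -1],
  [[0, 0, 0], [85, -143, -95], -1],
  [[0, 0, 0], [85, -143, -95], -1],
  [[0, 0, 0], [85, -143, -95], -1],
])

```text
time: 4.85
tcp_pos: [0.4732, -0.2228, 0.1206]
ee_rot: [3.141, 0.001, 1.626]
force: [0.6, 0.2, -0.2]
width: 0.0189
```

```bash
python3 - <<'E'
from h import *
import pickle
snap('side');st=r.state(); print(st['tcp_pos'],np.degrees(st['ee_rot']),np.abs(st['qd']).max(),st['width'],st['force'])
w1=pickle.load(open('w1.pkl','rb'))
c=snap('wrist'); pickle.dump(c,open('w3.pkl','wb'));cv2.imwrite('pics/w3.png',c['bgr'])
e=proj(c,[.478,-.150,.04]);print('exp',e)
x,y=e.astype(int)
b2=cen(c,(0,0,0),(179,255,130),(x-22,y-22,x+22,y+22)); b1=cen(w1,(0,0,0),(179,255,130),(148,42,180,72))
print(b2,tri([ray(w1,b1[0]),ray(c,b2[0])]),plane(c,b2[0],.04))
E
```

```text
[ 0.4734161  -0.22296829  0.12045101] [1.79941104e+02 3.63833302e-02 9.31787405e+01] 0.008077781311320368 0.01863546521956695 [ 0.65116028 -0.47224007 -1.18489843]
exp [293.16676623 117.09978705]
(array([301., 118.]), [30, 22, 1, 3, 3]) (array([ 0.48257875, -0.15088486,  0.05131749]), [0.0009123906907295372, 0.000912390690729517]) [ 0.48362143 -0.15030444  0.04      ]
```

View pics/w3.png

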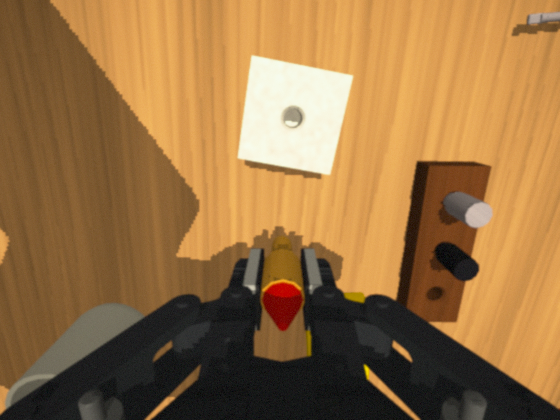

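The pin is held upright (red cone at (283,305), foot at (282,237)). The block's bore is at about (292,117).

```bash
python3 - <<'E'
from h import *
import pickle
c=pickle.load(open('w3.pkl','rb'));w1=pickle.load(open('w1.pkl','rb'));st=r.state()
def bc(c,box):
    x0,y0,x1,y1=box
    g=cv2.cvtColor(c['bgr'],cv2.COLOR_BGR2GRAY)[y0:y1,x0:x1]; m=((g<200)*255).astype(np.uint8)
    n,l,s,ce=cv2.connectedComponentsWithStats(m); i=1+np.argmax(s[1:,4]); return s[i],s[i][:2]+s[i][2:4]/2-.5+[x0,y0]
h=bc(c,(272,97,312,137));h1=bc(w1,(148,38,172,62)); print(h,h1)
q=[plane(c,p,.04) for p in[(252,57),(352,75),(330,174),(239,158)]]; print('corners mean',np.mean(q,0),[round(float(np.linalg.norm(q[i]-q[i-1])),4) for i in range(4)])
print(plane(c,h[1],.04),tri([ray(w1,h1[1]),ray(c,h[1])]))
# held pin axis: TCP vs red centroid
p=cen(c,(0,200,100),(6,255,255),(255,270,312,340)); print(p)
# expected centroid projection for pin on tool axis
T=Rm(st['ee_rot']); t=st['tcp_pos']
for z in (.032,.049): print(proj(c,t+T@[0,0,-z]))
print(proj(c,t+T@[0,0,26.4e-3]))
E
```

```text
(array([ 11,   9,  21,  22, 308], dtype=int32), array([293. , 116.5])) (array([  4,   4,  16,  17, 204], dtype=int32), array([159.5,  50. ]))
corners mean [ 0.47810429 -0.1509611   0.04      ] [0.069, 0.069, 0.0699, 0.0692]
[ 0.47785394 -0.14959751  0.04      ] (array([ 0.47777578, -0.14990137,  0.03900028]), [0.0003057294259610116, 0.0003057294259610213])
(array([282.12489661, 303.52936311]), [8, 13, 39, 48, 1209])
[280.52784283 299.19369856]
[280.31174784 326.30851816]
[280.98243913 242.15259286]
```

arm_command([
  [[0, 0, 0], [40, 4, 0], -1],
  [[0, 0, 0], [72.6, 8.5, 0], -1],
  [[0, 0, 0], [72.6, 8.5, 0], -1],
  [[0, 0, 0], [72.6, 8.5, 30], -1],
  [[0, 0, 0], [72.6, 8.5, 48], -1],
  [[0, 0, 0], [72.6, 8.5, 52], -1],
  [[0, 0, 0], [72.6, 8.5, 56], -1],
  [[0, 0, 0], [72.6, 8.5, 59], -1],
])

```text
time: 5.95
tcp_pos: [0.4773, -0.1498, 0.0616]
ee_rot: [3.141, 0.0, 1.626]
force: [-0.5, 0.1, -0.1]
width: 0.0191
```

arm_command([
  [[0, 0, 0], [0, 0, 6], -1],
  [[0, 0, 0], [0, 0, 12], -1],
  [[0, 0, 0], [0, 0, 17], -1],
  [[0, 0, 0], [0, 0, 20], -1],
  [[0, 0, 0], [0, 0, 22], -1],
  [[0, 0, 0], [0, 0, 22], -1],
])

```text
time: 6.7
tcp_pos: [0.477, -0.1495, 0.0402]
ee_rot: [3.141, 0.0, 1.626]
force: [-4.5, 0.5, 24.5]
width: 0.0184
```

arm_command([
  [[0, 0, 0], [0, 0, 0], 0],
  [[0, 0, 0], [0, 0, 0], 0],
  [[0, 0, 0], [0, 0, -20], 0],
  [[0, 0, 0], [0, 0, -80], 0],
  [[0, 0, 0], [-40, 0, -120], 0.2],
  [[0, 0, 0], [-40, 0, -120], 0.5],
  [[0, 0, 0], [-40, 0, -120], 0.5],
])

```text
time: 7.58
tcp_pos: [0.4784, -0.189, 0.1587]
ee_rot: [-3.141, -0.001, 1.626]
force: [0.3, -0.1, -0.4]
width: 0.0639
```

```bash
python3 - <<'E'
from h import *
import pickle
c=snap('wrist'); s=snap('side');t=snap('top'); st=r.state(); print(st['tcp_pos'],st['width'])
for n,k in(('w4',c),('s4',s),('t4',t)): pickle.dump(k,open(n+'.pkl','wb'))
for k,n in((c,'w'),(s,'s'),(t,'t')):
    for z in (.07,.0787): pass
    e=proj(k,[.478,-.15,.075]).astype(int); p=cen(k,(0,180,100),(6,255,255),(e[0]-25,max(0,e[1]-25),e[0]+25,e[1]+25)); print(n,e,p)
    if n=='w': pw=p
    if n=='s': ps=p
print(tri([ray(c,pw[0]),ray(s,ps[0])]),plane(c,pw[0],.074))
e=proj(c,[.478,-.15,.06]).astype(int); f=cv2.resize(c['bgr'][max(0,e[1]-70):e[1]+70,max(0,e[0]-90):e[0]+90],None,fx=3,fy=3)
e=proj(s,[.478,-.15,.05]).astype(int); g=cv2.resize(s['bgr'][e[1]-35:e[1]+35,e[0]-22:e[0]+22],None,fx=6,fy=6)
H=max(f.shape[0],g.shape[0]); im=np.zeros((H,f.shape[1]+g.shape[1],3),np.uint8); im[:f.shape[0],:f.shape[1]]=f; im[:g.shape[0],f.shape[1]:]=g
cv2.imwrite('pics/pin.png',im)
E
```

```text
[ 0.47814835 -0.18842132  0.158083  ] 0.06392427578654024
w [283 163] (array([283.21172638, 161.7752443 ]), [16, 14, 20, 20, 307])
s [276 267] (array([273.8, 266.6]), [22, 23, 3, 4, 5])
t [342 212] (array([342.5       , 214.28571429]), [24, 26, 4, 4, 14])
(array([ 0.47556638, -0.14744796,  0.07885425]), [0.0021638469147295435, 0.0021638469147296038]) [ 0.47766029 -0.14900104  0.074     ]
```

View pics/pin.png

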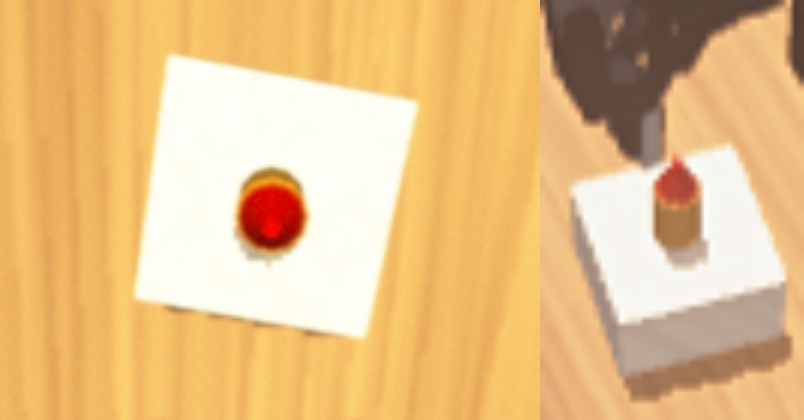

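The pin stands upright in the centre of the block, with its shoulder on the white face. The red top is at (283,162) in the full wrist picture. Next I look at the gauge and stand from above.

```bash
python3 - <<'E'
from h import *
import pickle
s=pickle.load(open('s4.pkl','rb')); print('len px tip/base',proj(s,[.478,-.15,.087]),proj(s,[.478,-.15,.04]), proj(s,[.478,-.15,.094]))
rel([.56,.03,.24],[180,0,181]);rel([.52,.25,.27],[180,0,204]); rel([.50,.34,.27],[180,0,204])
E
```

```text
len px tip/base [276.10839928 264.94064614] [275.93535504 276.33880086] [276.13500264 263.18832368]
turn [-5.000e-02 -1.600e-01 -8.779e+01] shift [213.6  93.8 -81.9]
turn [-1.0000e-02 -1.7000e-01 -1.1079e+02] shift [ 435.5   66.1 -111.5]
turn [-1.0000e-02 -1.7000e-01 -1.1079e+02] shift [ 526.5   51.1 -111.4]
```

arm_command([
  [[0, 0, -11], [30, 12, -30], 0.5],
  [[0, 0, -88], [214, 94, -82], 0.5],
  [[0, 0, -88], [214, 94, -82], 0.5],
  [[0, 0, -88], [214, 94, -82], 0.5],
  [[0, 0, -88], [214, 94, -82], 0.5],
  [[0, 0, -88], [214, 94, -82], 0.5],
  [[0, 0, -88], [214, 94, -82], 0.5],
  [[0, 0, -88], [214, 94, -82], 0.5],
])

```text
time: 8.72
tcp_pos: [0.5603, 0.0302, 0.2401]
ee_rot: [3.142, -0.002, 3.133]
force: [1.0, 0.1, 0.4]
width: 0.064
```

arm_command([
  [[0, 0, -6], [0, 0, 0], 0.5],
  [[0, 0, -6], [0, 0, 0], 0.5],
  [[0, 0, -6], [0, 0, 0], 0.5],
])

```text
time: 9.1
tcp_pos: [0.5607, 0.0298, 0.2407]
ee_rot: [3.141, -0.001, -3.054]
force: [0.7, 0.4, -0.6]
width: 0.0639
```

```bash
python3 - <<'E'
from h import *
import pickle
st=r.state(); print(st['tcp_pos'],np.degrees(st['ee_rot']),np.abs(st['qd']).max())
c=snap('wrist'); pickle.dump(c,open('g1.pkl','wb')); cv2.imwrite('pics/g1.png',c['bgr'])
for n,p in dict(tip=[.482,.032,.05],collar=[.561,.033,.05],grip=[.609,.034,.05],mouth=[.46,.292,.125]).items(): print(n,proj(c,p).round(1))
rel([.50,.24,.27],[180,0,204]); rel([.50,.34,.27],[180,0,204])
E
```

```text
[0.56071424 0.02979949 0.2407284 ] [ 1.79993000e+02 -5.57944061e-02 -1.75006747e+02] 0.0080620670537144
tip [290.8 109. ]
collar [285.  181.9]
grip [282.2 221.4]
mouth [611.8 109.7]
turn [ 1.000e-02 -4.000e-02 -1.898e+01] shift [ 42.2 214.8 -29.1]
turn [ 1.000e-02 -4.000e-02 -1.898e+01] shift [ 33.5 314.4 -29.1]
```

View pics/g1.png

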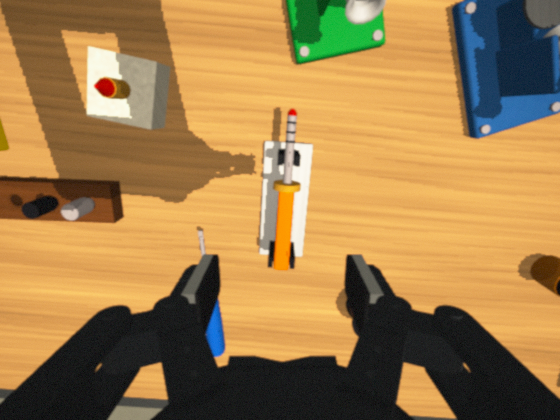

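The wrist view shows the gauge with its tip at (292,112), collar at (287,186) and handle end at (282,268). Now two views of the stand.

arm_command([
  [[0, 0, -19], [42, 215, -29], 0.5],
  [[0, 0, -19], [42, 215, -29], 0.5],
  [[0, 0, -19], [42, 215, -29], 0.5],
  [[0, 0, -19], [42, 215, -29], 0.5],
  [[0, 0, -19], [42, 215, -29], 0.5],
  [[0, 0, -19], [42, 215, -29], 0.5],
])

```text
time: 9.9
tcp_pos: [0.4999, 0.2395, 0.2701]
ee_rot: [-3.141, -0.0, -2.721]
force: [0.5, 0.8, -0.7]
width: 0.0642
```

```bash
python3 - <<'E'
from h import *
import pickle
snap('top');st=r.state(); print(st['tcp_pos'],np.degrees(st['ee_rot']),np.abs(st['qd']).max())
c=snap('wrist'); pickle.dump(c,open('t1.pkl','wb')); cv2.imwrite('pics/t1.png',c['bgr'])
print(proj(c,[.46,.292,.125]))
E
```

```text
[0.50007336 0.23916803 0.27006182] [-1.79986832e+02 -2.81059609e-02 -1.55934485e+02] 0.011821108388503192
[348.67845745 176.92801931]
```

arm_command([
  [[0, 0, 0], [40, 110, 0], 0.5],
  [[0, 0, 0], [40, 110, 0], 0.5],
  [[0, 0, 0], [40, 110, 0], 0.5],
  [[0, 0, 0], [40, 110, 0], 0.5],
  [[0, 0, 0], [40, 110, 0], 0.5],
])

```text
time: 10.62
tcp_pos: [0.4194, 0.323, 0.2702]
ee_rot: [-3.141, -0.0, -2.722]
force: [0.4, -0.4, -0.4]
width: 0.0643
```

```bash
python3 - <<'E'
from h import *
import pickle
snap('top');st=r.state(); print(st['tcp_pos'],np.degrees(st['ee_rot']),np.abs(st['qd']).max())
c=snap('wrist'); pickle.dump(c,open('t2.pkl','wb')); a=pickle.load(open('t1.pkl','rb'))
im=[]
for k in (a,c):
    e=proj(k,[.43,.28,.11]).astype(int); x=min(max(e[0]-65,0),430); y=min(max(e[1]-100,0),220); print('crop',x,y)
    im.append(cv2.resize(k['bgr'][y:y+200,x:x+130],None,fx=3,fy=3,interpolation=cv2.INTER_CUBIC))
cv2.imwrite('pics/t12.png',np.hstack(im))
E
```

```text
[0.41939526 0.32304615 0.27021945] [-1.79990972e+02 -2.16244844e-03 -1.55977702e+02] 0.0029360400708338358
crop 283 41
crop 175 80
```

View pics/t12.png

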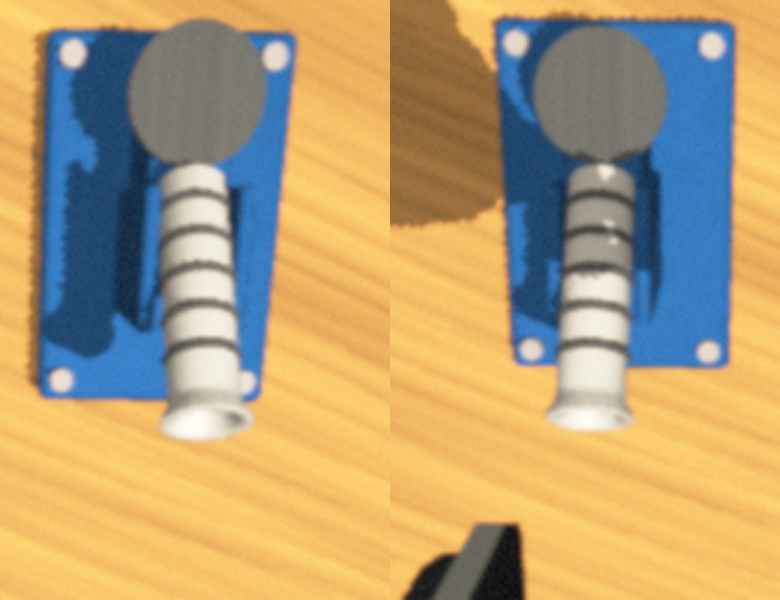

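View 1 (left) shows the mouth ellipse at full-image (352,181). In view 2 it is at (242,219), with the tube rising into it under the grey cap. Next I fit the tube's midline and mouth in both views.

```bash
python3 - <<'E'
from h import *
import pickle
res=[]
for f,(x0,y0),mc in (('t1',(283,41),(352,181)),('t2',(175,80),(242,219))):
    c=pickle.load(open(f+'.pkl','rb')); hsv=cv2.cvtColor(c['bgr'],cv2.COLOR_BGR2HSV); m=(hsv[...,1]<85)
    rows=[]
    for y in range(y0+57,y0+152):
        xs=np.arange(x0+48,x0+92); 
        g=m[y,xs]; i=np.where(g)[0]
        if len(i): 
            # largest run bridging gaps
            rows.append((y,xs[i[0]],xs[i[-1]]))
    rows=np.array(rows); w=rows[:,2]-rows[:,1]+1
    print(f,[(int(a),int(b),int(d)) for a,b,d in rows[::6]],'last',[(int(a),int(b),int(d)) for a,b,d in rows[-9:]])
    sel=(w>19)&(w<27)&(rows[:,0]<y0+128); a=np.polyfit(rows[sel,0],rows[sel][:,1:].mean(1),1)
    L=[(np.polyval(a,y),y) for y in (y0+60,y0+125)]
    n=np.cross(ray(c,L[0])[1],ray(c,L[1])[1]); n/=np.linalg.norm(n); res.append((c,n,mc,a)); print(sel.sum(),a)
    print('midline x at mouth row',np.polyval(a,mc[1]))
d=np.cross(res[0][1],res[1][1]); d/=np.linalg.norm(d); d*=np.sign(d[2])
print('axis',d,'pitch',np.degrees(np.arcsin(d[2])),'head',np.degrees(np.arctan2(d[1],d[0])))
p,e=tri([ray(k[0],k[2]) for k in res]); print('mouth',p,e)
p2,e=tri([ray(k[0],(np.polyval(k[3],k[2][1]),k[2][1])) for k in res]); print('mouth from midline',p2,e)
# axis point
A=np.array([res[0][1],res[1][1],d]); b=[res[0][1]@res[0][0]['origin'],res[1][1]@res[1][0]['origin'],d@p]; q=np.linalg.solve(A,b); print('axis pt nearest mouth',q)
# base bolts centers z~.018
for k,pts in zip(res,([(72,54),(275,55),(61,380),(245,381)],[(125,43),(322,45),(141,349),(318,351)])):
    o=(283,41) if k is res[0] else (175,80)
    P=np.array([plane(k[0],(u/3+o[0]-.33,v/3+o[1]-.33),.02) for u,v in pts]); v=P[0]-P[2]+P[1]-P[3]; v2=P[0]+P[2]-P[1]-P[3]
    print('bolts heading',np.degrees(np.arctan2(-v[1],-v[0])),np.degrees(np.arctan2(v2[1],v2[0])),'centre',P.mean(0), np.linalg.norm(v/2),np.linalg.norm(v2/2))
E
```

```text
t1 [(98, 338, 356), (104, 337, 359), (110, 337, 360), (116, 337, 360), (122, 337, 374), (128, 336, 374), (134, 337, 373), (140, 337, 373), (146, 338, 372), (152, 338, 371), (158, 339, 371), (164, 338, 370), (170, 339, 369), (176, 339, 364), (182, 336, 366)] last [(179, 338, 366), (180, 337, 367), (181, 337, 366), (182, 336, 366), (183, 336, 365), (184, 337, 363), (185, 338, 361), (186, 340, 358), (187, 344, 354)]
21 [5.71428571e-02 3.41628571e+02]
midline x at mouth row 351.9714285714288
t2 [(137, 235, 253), (143, 234, 256), (149, 233, 255), (155, 233, 255), (161, 232, 255), (167, 233, 255), (173, 232, 255), (179, 232, 254), (185, 231, 254), (191, 231, 254), (197, 223, 253), (203, 231, 253), (209, 231, 252), (215, 229, 253), (221, 230, 254)] last [(215, 229, 253), (216, 228, 253), (217, 227, 254), (218, 227, 255), (219, 227, 255), (220, 228, 255), (221, 230, 254), (222, 232, 252), (223, 237, 248)]
61 [-4.61025289e-02  2.51284525e+02]
midline x at mouth row 241.18807154413886
axis [0.7662413  0.33268071 0.54972521] pitch 33.348163443408 head 23.469147883102572
mouth [0.46236626 0.29696283 0.12507752] [0.00014425725863583086, 0.0001442572586357475]
mouth from midline [0.46207204 0.29626078 0.12693659] [1.3871311948335978e-05, 1.3871311948214794e-05]
axis pt nearest mouth [0.46165148 0.29608035 0.12660788]
bolts heading 23.491064956005257 -66.21524057521097 centre [0.40830914 0.27294139 0.02      ] 0.13012678073960318 0.08061144160110478
bolts heading 23.319220294058923 -66.5811607252626 centre [0.40861833 0.27269127 0.02      ] 0.13016382442915583 0.08038765717215633
```

```bash
python3 - <<'E'
from h import *
import pickle
c=pickle.load(open('g1.pkl','rb')); hsv=cv2.cvtColor(c['bgr'],cv2.COLOR_BGR2HSV)
m=cv2.inRange(hsv,(6,200,150),(18,255,255))[150:280,262:312]
n,l,s,ce=cv2.connectedComponentsWithStats(m); i=1+np.argmax(s[1:,4]); ys,xs=np.where(l==i); ys+=150; xs+=262
print(s[i])
mid=[(y,(xs[ys==y].min()+xs[ys==y].max())/2,xs[ys==y].max()-xs[ys==y].min()+1) for y in range(ys.min(),ys.max()+1)]; print([(int(y),float(x),int(w)) for y,x,w in mid[::5]])
t=cen(c,(0,150,100),(5,255,255),(280,100,305,125)); print('tip',t)
tip=plane(c,(t[0][0],t[1][1]+100-.0),.05); tc=plane(c,t[0],.05); print(tip,tc)
sel=[(x,y) for y,x,w in mid if y>200]; a=np.polyfit([q[1] for q in sel],[q[0] for q in sel],1)
h1=plane(c,(np.polyval(a,200),200),.059);h2=plane(c,(np.polyval(a,255),255),.059); print(h1,h2)
print('head',np.degrees(np.arctan2(h2[1]-h1[1],h2[0]-h1[0])), 'tip-handle', np.degrees(np.arctan2(h2[1]-tc[1],h2[0]-tc[0])))
t0=pickle.load(open('top0.pkl','rb'))
print('tri tip',tri([ray(c,(t[0][0],t[1][1]+100)),ray(t0,(275.8,214.5))]))
rel([.605,.034,.16],[180,0,181])
E
```

```text
[ 12  41  18  79 968]
[(191, 279.0, 1), (196, 283.0, 9), (201, 283.5, 10), (206, 282.0, 9), (211, 284.5, 14), (216, 284.0, 15), (221, 283.5, 14), (226, 283.5, 14), (231, 282.5, 14), (236, 282.5, 14), (241, 282.0, 15), (246, 282.5, 16), (251, 282.0, 15), (256, 281.5, 16), (261, 281.0, 15), (266, 281.0, 15)]
tip (array([292.        , 112.44827586]), [9, 10, 7, 6, 29])
[0.48287271 0.03333026 0.05      ] [0.48533455 0.03357085 0.05      ]
[0.57987826 0.03324873 0.059     ] [0.64845148 0.03680809 0.059     ]
head 2.971327289105462 tip-handle 1.136952814197328
tri tip (array([ 0.48142023,  0.03592782, -0.07219083]), [0.0016657832354580113, 0.0016657832354579228])
turn [-1.000e-02 -0.000e+00  2.303e+01] shift [ -51.9 -339.7  110.2]
```

arm_command([
  [[0, 0, 10], [-10, -50, 0], 0.5],
  [[0, 0, 23], [-52, -340, 0], 0.5],
  [[0, 0, 23], [-52, -340, 0], 0.5],
  [[0, 0, 23], [-52, -340, 0], 0.5],
  [[0, 0, 23], [-52, -340, 40], 0.2],
  [[0, 0, 23], [-52, -340, 110], 0.1],
  [[0, 0, 23], [-52, -340, 110], 0],
  [[0, 0, 23], [-52, -340, 110], 0],
])

```text
time: 11.72
tcp_pos: [0.6039, 0.0331, 0.1577]
ee_rot: [-3.142, -0.005, -3.125]
force: [0.8, 0.4, 0.8]
width: 0.043
```

```bash
python3 - <<'E'
from h import *
import pickle
snap('side');snap('side');st=r.state(); print(st['tcp_pos'],np.degrees(st['ee_rot']),np.abs(st['qd']).max(),st['width'])
c=snap('wrist'); pickle.dump(c,open('g2.pkl','wb')); cv2.imwrite('pics/g2.png',c['bgr'])
g1=pickle.load(open('g1.pkl','rb'))
e=proj(c,[.485,.0335,.05]).astype(int); print(e)
t=cen(c,(0,150,100),(5,255,255),(e[0]-25,max(0,e[1]-25),e[0]+25,e[1]+25)); print('tip',t)
print('tri tip',tri([ray(c,t[0]),ray(g1,(292,112.45))]),plane(c,t[0],.05))
hsv=cv2.cvtColor(c['bgr'],cv2.COLOR_BGR2HSV)
m=cv2.inRange(hsv,(6,180,120),(18,255,255))[:,225:340]
n,l,s,ce=cv2.connectedComponentsWithStats(m); i=1+np.argmax(s[1:,4]); ys,xs=np.where(l==i); xs+=225; print(s[i])
print([(y,xs[ys==y].min(),xs[ys==y].max()) for y in range(ys.min(),ys.max()+1,8)])
E
```

```text
[0.60506891 0.0346534  0.16076812] [ 1.79992913e+02 -7.83885851e-03 -1.78932227e+02] 0.028282031570685682 0.04233779933084222
[283  50]
tip (array([283.80952381,  50.31746032]), [21, 21, 11, 9, 63])
tri tip (array([0.48531045, 0.03351428, 0.05345124]), [5.423284060154125e-05, 5.423284060153992e-05]) [0.48471652 0.03357409 0.05      ]
[ 48 163  22 109 835]
[(163, np.int64(273), np.int64(273)), (171, np.int64(274), np.int64(276)), (179, np.int64(274), np.int64(293)), (187, np.int64(274), np.int64(293)), (195, np.int64(274), np.int64(293)), (203, np.int64(274), np.int64(293)), (211, np.int64(274), np.int64(293)), (219, np.int64(274), np.int64(292)), (227, np.int64(274), np.int64(292)), (235, np.int64(274), np.int64(294)), (243, np.int64(274), np.int64(294)), (251, np.int64(274), np.int64(294)), (259, np.int64(274), np.int64(294)), (267, np.int64(274), np.int64(293))]
```

View pics/g2.png

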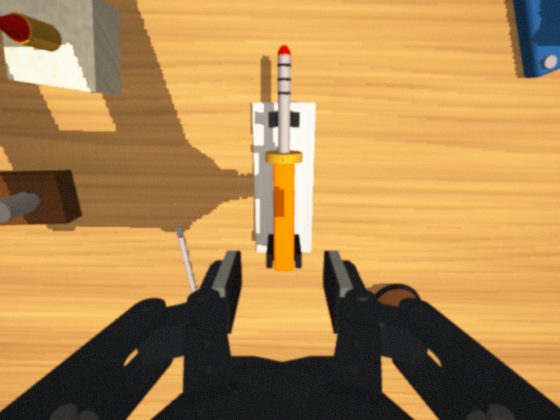

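The gauge lies straight along the tool axis, with its tip at (284,46), collar at (284,157) and handle end at (284,268). I shift 1.3 mm in y and descend to grip.

arm_command([
  [[0, 0, 0], [-4.5, 1.3, 0], 0],
  [[0, 0, 0], [-4.5, 1.3, 50], 0],
  [[0, 0, 0], [-4.5, 1.3, 90], 0],
  [[0, 0, 0], [-4.5, 1.3, 115], 0],
  [[0, 0, 0], [-4.5, 1.3, 128.5], 0],
  [[0, 0, 0], [-4.5, 1.3, 128.5], -1],
  [[0, 0, 0], [-4.5, 1.3, 128.5], -1],
  [[0, 0, 0], [-4.5, 1.3, 128.5], -1],
], newtons=70)

```text
time: 12.88
tcp_pos: [0.6101, 0.0364, 0.0329]
ee_rot: [-3.142, 0.002, -3.122]
force: [-0.3, 0.2, -0.4]
width: 0.0169
```

arm_command([
  [[0, 0, 0], [0, 0, 0], -1],
  [[0, 0, 0], [0, 0, -20], -1],
  [[0, 0, 0], [0, 0, -50], -1],
  [[0, 0, 0], [0, 0, -100], -1],
  [[0, 0, 0], [0, 0, -150], -1],
  [[0, 0, 0], [0, 0, -180], -1],
  [[0, 0, 0], [0, 0, -180], -1],
])

```text
time: 13.75
tcp_pos: [0.6108, 0.0363, 0.2158]
ee_rot: [-3.142, 0.006, -3.122]
force: [1.2, 0.0, -1.6]
width: 0.0168
```

```bash
cat >> h.py <<'E'
def gauge(c,st):
    """held gauge red tip in wrist image -> tool frame, at tool z of axis given"""
    T=Rm(st['ee_rot']); e=proj(c,st['tcp_pos']+T@[.125,0,-.019]).astype(int)
    t=cen(c,(0,150,90),(5,255,255),(e[0]-35,max(0,e[1]-35),e[0]+35,e[1]+35)); print('exp',e,'tip',t)
    if t is None: return
    o,d=ray(c,t[0]); o=T.T@(o-st['tcp_pos']); d=T.T@d
    for x in (.120,.124,.128): print('at tool x',x,o+d*(x-o[0])/d[0])
    print('at z -.019',o+d*(-.019-o[2])/d[2])
E
python3 - <<'E'
from h import *
import pickle
snap('side');st=r.state(); print(st['tcp_pos'],np.degrees(st['ee_rot']),np.abs(st['qd']).max(),st['width'],st['force'])
c=snap('wrist'); pickle.dump(c,open('g3.pkl','wb')); cv2.imwrite('pics/g3.png',c['bgr'])
gauge(c,st)
# target frames
h=np.radians(23.5);a=np.radians(35); u=np.array([np.cos(a)*np.cos(h),np.cos(a)*np.sin(h),np.sin(a)])  # out of mouth
M=np.array([.4625,.2967,.125]); X=-u; Y=np.array([np.sin(h),-np.cos(h),0])*-1; Z=np.cross(X,Y); G=np.c_[X,Y,Z]; print(G)
for s in (.20,.10,0):  # collar distance from mouth
    grip=M+u*(.048+s); tcp=grip+Z*.019; print(s,tcp); rel(tcp,G)
E
```

```text
[0.60989407 0.03626707 0.21382734] [-1.79996489e+02  1.65405283e-01 -1.78877779e+02] 0.03835380895601131 0.016609340139030204 [-0.37979475  0.83700042 -1.74332414]Traceback (most recent call last):
  File "<stdin>", line 5, in <module>
  File "h.py", line 35, in gauge
    t=cen(c,(0,150,90),(5,255,255),(e[0]-35,max(0,e[1]-35),e[0]+35,e[1]+35)); print('exp',e,'tip',t)
  File "h.py", line 28, in cen
    x0,y0,x1,y1=box; h=cv2.cvtColor(c['bgr'],cv2.COLOR_BGR2HSV)[y0:y1,x0:x1]; m=cv2.inRange(h,lo,hi)
                                                                                ~~~~~~~~~~~^^^^^^^^^
cv2.error: OpenCV(4.12.0) /io/opencv/modules/core/src/arithm.cpp:2036: error: (-215:Assertion failed) ! _src.empty() in function 'inRange'
```

```bash
python3 - <<'E'
from h import *
import pickle
st=r.state(); T=Rm(st['ee_rot']); c=pickle.load(open('g3.pkl','rb'))
pt=st['tcp_pos']+T@[.1245,0,-.018]; print('pred red centre',pt)
rs=[]
for n in('top','side'):
    k=snap(n); pickle.dump(k,open(n+'5.pkl','wb')); e=proj(k,pt); x,y=e.astype(int); t=cen(k,(0,130,80),(6,255,255),(x-15,y-15,x+15,y+15)); print(n,e,t)
    if t: rs.append(ray(k,t[0]))
if len(rs)==2: print(tri(rs))
# shaft & handle midlines in wrist image
hsv=cv2.cvtColor(c['bgr'],cv2.COLOR_BGR2HSV)
for nm,x0 in (('shaft',.09),('shaft',.07),('collar',.044)):
    print(nm,x0,proj(c,st['tcp_pos']+T@[x0,0,-.019]))
h=np.radians(23.5);a=np.radians(35); u=np.array([np.cos(a)*np.cos(h),np.cos(a)*np.sin(h),np.sin(a)])
M=np.array([.4625,.2967,.125]); X=-u; Y=np.array([-np.sin(h),np.cos(h),0]); Z=np.cross(X,Y); G=np.c_[X,Y,Z]
for s in (.20,.10,0):
    tcp=M+u*(.048+s)+Z*.018; print(s,tcp); rel(tcp,G)
E
```

```text
pred red centre [0.48468788 0.03382482 0.23034056]
top [274.1701563  210.87082244] None
side [247.04527313 171.2061838 ] (array([246.33333333, 171.22222222]), [13, 14, 4, 3, 9])
shaft 0.09 [282.42877296  73.28713801]
shaft 0.07 [282.40352559 127.17291143]
collar 0.044 [282.37428543 189.5805263 ]
0.2 [0.65826856 0.38182259 0.25250222]
turn [ -6.82 -34.63 -21.68] shift [-56.3 344.5 -41.4]
0.1 [0.58314739 0.34915898 0.19514458]
turn [ -6.82 -34.63 -21.68] shift [ 19.4 313.3  16. ]
0 [0.50802623 0.31649537 0.13778693]
turn [ -6.82 -34.63 -21.68] shift [ 95.  282.1  73.5]
```

View pics/g3.png

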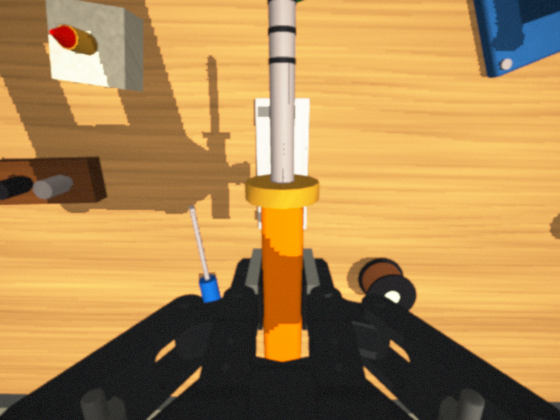

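The rod sits straight in the fingers: shaft midline at column 282, collar at (282,190). The side view puts the tip within 1 px of the prediction. Moving to the pre-insertion pose.

arm_command([
  [[-6.8, -34.6, -21.7], [-56, 345, -41], -1],
  [[-6.8, -34.6, -21.7], [-56, 345, -41], -1],
  [[-6.8, -34.6, -21.7], [-56, 345, -41], -1],
  [[-6.8, -34.6, -21.7], [-56, 345, -41], -1],
  [[-6.8, -34.6, -21.7], [-56, 345, -41], -1],
  [[-6.8, -34.6, -21.7], [-56, 345, -41], -1],
  [[-6.8, -34.6, -21.7], [-56, 345, -41], -1],
  [[-6.8, -34.6, -21.7], [-56, 345, -41], -1],
])

```text
time: 14.95
tcp_pos: [0.6576, 0.3822, 0.251]
ee_rot: [-3.14, 0.609, -2.729]
force: [0.2, 0.9, -1.3]
width: 0.0168
```

```bash
cat > tgt.py <<'E'
from h import *
h=np.radians(23.5);a=np.radians(35); u=np.array([np.cos(a)*np.cos(h),np.cos(a)*np.sin(h),np.sin(a)])
M=np.array([.4625,.2967,.125]); X=-u; Y=np.array([-np.sin(h),np.cos(h),0]); Z=np.cross(X,Y); G=np.c_[X,Y,Z]
def go(*ss):
    st=r.state(); print(st['time'],st['joint_positions'].round(2),'width',st['width'],'F tool',(Rm(st['ee_rot']).T@st['force']).round(1),'qd',np.abs(st['qd']).max().round(3))
    for s in ss: rel(M+u*(.048+s)+Z*.018,G,st)
E
python3 - <<'E'
from tgt import *
go(.2,.088)
c=snap('wrist'); cv2.imwrite('pics/i1.png',c['bgr']); import pickle; pickle.dump(c,open('i1.pkl','wb'))
print(proj(c,M),proj(c,M-u*.09))
E
```

```text
14.95 [ 0.52  0.4   1.88 -0.23  0.27 -1.26] width 0.016791561464346478 F tool [0.3 0.8 1.4] qd 0.024
turn [-0.02 -0.12  0.11] shift [-1.2 -0.6 -0.9]
turn [-0.02 -0.12  0.11] shift [110.8  -0.4  -0.7]
[ 283.45581086 -692.18980979] [  285.98952741 -1964.23135324]
```

```bash
cat > kin.py <<'E'
from h import *
C=None
def Rq(q,s4=1):
    z=lambda t:R.from_euler('z',t); y=lambda t:R.from_euler('y',t)
    return (z(q[0])*y(q[1]+q[2])*z(s4*q[3])*y(q[4])*z(q[5])).as_matrix()
E
python3 - <<'E'
from kin import *
from tgt import go,M,u,G,Z,X
import json
q0=np.array([1.23139459,.480723255,1.59673104,-1e-5,1.06508485,-.0466164186]);e0=[-3.14064675,-3.4554e-5,2.84881262];p0=[.18749295,.62204673,.23079608]
st=r.state();q1=np.array(st['joint_positions'])
json.dump([[q0.tolist(),list(p0),e0],[q1.tolist(),st['tcp_pos'].tolist(),st['ee_rot'].tolist()]],open('kin.json','w'))
for s in(1,-1):
    C0=Rq(q0,s).T@Rm(e0); C1=Rq(q1,s).T@Rm(st['ee_rot']); print(s,C0.round(3).tolist(),C1.round(3).tolist())
rel(M+u*(.048+.16)+Z*.018,G)
for f in(25,-25):
    Gr=R.from_rotvec(X*np.radians(f)).as_matrix()@G; print(f,Gr[:,2]); rel(M+u*(.048+.16)+Gr[:,2]*.018,Gr)
E
```

```text
1 [[0.0, -1.0, 0.0], [1.0, 0.0, -0.0], [0.0, 0.0, 1.0]] [[-0.0, -1.0, 0.0], [1.0, -0.0, -0.0], [0.0, 0.0, 1.0]]
-1 [[0.0, -1.0, 0.0], [1.0, 0.0, -0.0], [0.0, 0.0, 1.0]] [[0.432, -0.896, 0.105], [0.902, 0.427, -0.062], [0.01, 0.121, 0.993]]
turn [-0.05 -0.11  0.06] shift [38.8  0.2 -0.6]
25 [ 0.6452402  -0.1802819  -0.74240388]
turn [24.95 -0.1   0.08] shift [38.8 -7.4 -2.3]
-25 [ 0.30820293  0.59485077 -0.74240388]
turn [-25.05  -0.12   0.04] shift [38.8  7.8 -2.3]
```

arm_command([
  [[-10, 0, 0], [12, 3, -1], -1],
  [[-25, 0, 0], [39, 8, -2], -1],
  [[-25, 0, 0], [39, 8, -2], -1],
  [[-25, 0, 0], [39, 8, -2], -1],
  [[-25, 0, 0], [39, 8, -2], -1],
])

```text
time: 15.62
tcp_pos: [0.6168, 0.3708, 0.2213]
ee_rot: [2.831, 0.544, -2.717]
force: [-0.2, 1.1, -1.9]
width: 0.0169
```

```bash
cat >> kin.py <<'E'
import json
from scipy.optimize import least_squares
Cc=np.array([[0,-1,0],[1,0,0],[0,0,1.]])
def fk(q,k):
    a0,h,L1,e,L2,d=k; A=R.from_euler('z',q[0]).as_matrix(); B=A@R.from_euler('y',q[1]).as_matrix(); F=A@R.from_euler('y',q[1]+q[2]).as_matrix()
    O=Rq(q)@Cc
    return A@[a0,0,h]+B@[0,0,L1]+F@[e,0,L2]+O[:,2]*d,O
def fit(D):
    f=lambda k:np.concatenate([(fk(np.array(q),k)[0]-p)*1000 for q,p,_ in D]+[(np.array(k)-[.05,.4,.45,0,.45,.25])*.02])
    s=least_squares(f,[.05,.4,.45,0,.45,.25]); return s.x,s.fun
LO=np.array([-2.75,-.82,.23,-1.56,.09,-2.92]);HI=np.array([2.75,2.05,2.67,4.7,2.69,2.92])
def ik(p,O,k,q0):
    f=lambda q:np.concatenate([(fk(q,k)[0]-p)*10,((fk(q,k)[1]-O)).ravel()])
    s=least_squares(f,np.clip(q0,LO+.01,HI-.01),bounds=(LO,HI)); return s.x,np.abs(s.fun).max()
E
python3 - <<'E'
from kin import *
from tgt import M,u,G,Z,X
D=json.load(open('kin.json')); st=r.state(); q=np.array(st['joint_positions'])
D.append([q.tolist(),st['tcp_pos'].tolist(),st['ee_rot'].tolist()]); json.dump(D,open('kin.json','w'))
k,res=fit(D); print(q.round(3),k.round(4),res.round(2))
for f in (0,-25,-35,-45):
    Gr=R.from_rotvec(X*np.radians(f)).as_matrix()@G; qq=q.copy()
    for s in (.16,.1,.05,.0):
        qq,e=ik(M+u*(.048+s)+Gr[:,2]*.018,Gr,k,qq); print(f,s,qq.round(2),round(float(e),4))
E
```

```text
[ 0.312  0.417  1.944  0.964  0.453 -2.588] [-0.2316  0.1192  0.9186  0.0166  0.5302  0.4329] [ 2.834e+01 -1.074e+01 -1.740e+00  1.914e+01 -2.826e+01  5.320e+00
  6.100e-01 -8.550e+00 -3.580e+00 -1.000e-02 -1.000e-02  1.000e-02
  0.000e+00  0.000e+00  0.000e+00]
0 0.16 [ 0.59  0.39  1.96 -0.51  0.21 -0.92] 0.0
0 0.1 [ 0.61  0.38  2.07 -0.95  0.14 -0.46] 0.0
0 0.05 [ 0.63  0.38  2.16 -1.56  0.13  0.17] 0.0042
0 0.0 [ 0.66  0.39  2.21 -1.56  0.14  0.2 ] 0.0448
-25 0.16 [ 0.24  0.44  1.96  1.22  0.57 -2.9 ] 0.0
-25 0.1 [ 0.24  0.43  2.03  1.23  0.54 -2.92] 0.0423
-25 0.05 [ 0.24  0.43  2.09  1.22  0.52 -2.92] 0.0834
-25 0.0 [ 0.25  0.43  2.14  1.21  0.49 -2.92] 0.1263
-35 0.16 [ 0.14  0.49  1.9   1.18  0.8  -2.92] 0.0306
-35 0.1 [ 0.14  0.48  1.97  1.16  0.77 -2.92] 0.0806
-35 0.05 [ 0.14  0.47  2.03  1.14  0.74 -2.92] 0.1237
-35 0.0 [ 0.14  0.47  2.08  1.12  0.71 -2.92] 0.1682
-45 0.16 [ 0.07  0.55  1.83  1.14  1.01 -2.92] 0.0654
-45 0.1 [ 0.06  0.54  1.91  1.11  0.98 -2.92] 0.119
-45 0.05 [ 0.06  0.54  1.96  1.08  0.95 -2.92] 0.1647
-45 0.0 [ 0.06  0.53  2.02  1.06  0.92 -2.92] 0.2114
```

```bash
sed -i 's/a0,h,L1,e,L2,d=k;/a0,h,L1,e,L2,d,b=k;/; s/A@\[a0,0,h\]/A@[a0,b,h]/; s/\.25\]/.25,0]/g; s/\*\.02\]/*.2]/' kin.py
python3 - <<'E'
from kin import *
from tgt import M,u,G,Z,X
D=json.load(open('kin.json')); st=r.state(); q=np.array(st['joint_positions'])
k,res=fit(D); print(q.round(3),k.round(4),res.round(2))
for fl in (0,1):
  for f in (0,-12,-25,-35,15,30,45):
    Gr=R.from_rotvec(X*np.radians(f)).as_matrix()@G; qq=q.copy()
    if fl: Gr=Gr@np.diag([-1,-1,1]); qq[5]+=np.pi
    o=[]
    for s in (.16,.1,.05,.0):
        qq,e=ik(M+u*(.048+s)+Gr[:,2]*.018,Gr,k,qq); o.append(round(float(e),4))
    print(fl,f,qq.round(2),o)
E
```

```text
[ 0.312  0.417  1.944  0.964  0.453 -2.588] [0.     0.3176 0.5973 0.0329 0.445  0.3717 0.0303] [-0.    0.    0.    0.    0.   -0.   -0.   -0.    0.   -0.01 -0.02  0.03
  0.01 -0.    0.02  0.01]
0 0 [ 0.56  0.4   2.23 -1.56  0.09  0.12] [0.0, 0.002, 0.0274, 0.0804]
0 -12 [ 0.4   0.4   2.22  1.33  0.19 -2.92] [0.0, 0.0101, 0.0582, 0.11]
0 -25 [ 0.25  0.44  2.16  1.2   0.47 -2.92] [0.0, 0.0546, 0.1041, 0.1565]
0 -35 [ 0.16  0.5   2.1   1.13  0.68 -2.92] [0.0322, 0.0914, 0.1429, 0.1966]
0 15 [ 0.78  0.46  2.22 -1.56  0.46  0.34] [0.0, 0.0, 0.0, 0.0246]
0 30 [ 0.92  0.57  2.13 -1.38  0.77  0.31] [0.0, 0.0, 0.0, 0.0]
0 45 [ 1.01  0.71  1.98 -1.2   1.06  0.26] [0.0, 0.0, 0.0, 0.0]
1 0 [ 0.56  0.4   2.22 -1.22  0.09  2.92] [0.0, 0.002, 0.0401, 0.094]
1 -12 [ 0.37  0.43  2.33  2.32  0.32 -0.81] [0.0, 0.0, 0.0, 0.0]
1 -25 [ 0.18  0.49  2.3   1.82  0.58 -0.51] [0.0, 0.0, 0.0, 0.0]
1 -35 [ 0.07  0.56  2.25  1.61  0.77 -0.44] [0.0, 0.0, 0.0, 0.0]
1 15 [ 0.71  0.43  2.14 -1.09  0.4   2.92] [0.0, 0.0284, 0.0772, 0.1292]
1 30 [ 0.84  0.53  2.01 -0.99  0.73  2.92] [0.0142, 0.0735, 0.125, 0.1785]
1 45 [ 0.93  0.66  1.86 -0.94  1.04  2.92] [0.0504, 0.1161, 0.1721, 0.2291]
```

```bash
cat >> tgt.py <<'E'
def pose(s,f): 
    Gr=R.from_rotvec(X*np.radians(f)).as_matrix()@G; return M+u*(.048+s)+Gr[:,2]*.018,Gr
E
python3 - <<'E'
from kin import *
from tgt import *
D=json.load(open('kin.json')); st=r.state(); q=np.array(st['joint_positions']); k,_=fit(D)
qq=q.copy()
for s,f in [(.18,-20),(.2,-10),(.2,0),(.2,10),(.2,20),(.2,30),(.2,40),(.1,40),(.05,40),(0,40)]:
    n,e=ik(*pose(s,f),k,qq); print(s,f,n.round(2),round(float(e),4),np.abs(n-qq).max().round(2)); qq=n
for yaw in (170,181,190):
    O=R.from_euler('xyz',[180,0,yaw],degrees=True).as_matrix(); x=O[:,0]; tip=np.array([.477,-.15,.107]); p=tip-x*.128; p[2]-=.018
    print(yaw,p,ik(p,O,k,np.array([-.2,.5,1.8,0,.9,-1.7])))
rel(*pose(.2,-10)); rel(*pose(.2,40))
E
```

```text
0.18 -20 [ 0.29  0.42  1.93  1.1   0.47 -2.73] 0.0 0.14
0.2 -10 [ 0.4   0.4   1.89  0.63  0.3  -2.19] 0.0 0.54
0.2 0 [ 0.52  0.4   1.88 -0.23  0.27 -1.26] 0.0 0.93
0.2 10 [ 0.62  0.42  1.84 -0.78  0.42 -0.65] 0.0 0.61
0.2 20 [ 0.72  0.47  1.79 -0.98  0.63 -0.4 ] 0.0 0.25
0.2 30 [ 0.8   0.54  1.73 -1.06  0.84 -0.29] 0.0 0.21
0.2 40 [ 0.86  0.63  1.65 -1.09  1.05 -0.23] 0.0 0.21
0.1 40 [ 0.91  0.62  1.85 -1.17  1.    0.01] 0.0 0.24
0.05 40 [ 0.95  0.64  1.95 -1.21  0.98  0.14] 0.0 0.13
0 40 [ 0.99  0.66  2.03 -1.25  0.96  0.27] 0.0 0.13
170 [ 0.60305539 -0.17222697  0.089     ] (array([-3.26516534e-01,  6.13389840e-01,  1.76854494e+00, -4.01418493e-12,
        7.59657879e-01, -1.72277994e+00]), np.float64(2.2816297903337496e-11))
181 [ 0.6049805  -0.14776609  0.089     ] (array([-2.88232074e-01,  6.08549543e-01,  1.77927507e+00, -3.56250887e-12,
        7.53768038e-01, -1.87648169e+00]), np.float64(1.837216906852617e-11))
190 [ 0.60305539 -0.12777303  0.089     ] (array([-2.57961045e-01,  6.01632240e-01,  1.79461308e+00, -1.38340875e-11,
        7.45347335e-01, -2.00329030e+00]), np.float64(8.917311333789257e-12))
turn [ 8.24 -3.9  -0.23] shift [-52.4  -2.2  -6. ]
turn [58.22 -3.79  1.5 ] shift [-52.  -14.9 -14.3]
```

arm_command([
  [[8, -4, 0], [-30, -2, -6], -1],
  [[16, -4, 0], [-52, -4, -8], -1],
  [[24, -4, 0], [-52, -7, -10], -1],
  [[32, -4, 0.5], [-52, -10, -12], -1],
  [[40, -4, 1], [-52, -12, -13], -1],
  [[58, -3.8, 1.5], [-52, -15, -14], -1],
  [[58, -3.8, 1.5], [-52, -15, -14], -1],
  [[58, -3.8, 1.5], [-52, -15, -14], -1],
])

```text
time: 16.62
tcp_pos: [0.6619, 0.3686, 0.2563]
ee_rot: [-2.721, 0.561, -2.738]
force: [-0.3, -0.7, -2.8]
width: 0.0171
```

arm_command([
  [[0, 0, 0], [0, 0, 0], -1],
  [[0, 0, 0], [0, 0, 0], -1],
])

```text
time: 16.88
tcp_pos: [0.6599, 0.3705, 0.2538]
ee_rot: [-2.728, 0.555, -2.734]
force: [-0.0, 0.7, -1.2]
width: 0.0167
```

```bash
python3 - <<'E'
from tgt import *
go(); rel(*pose(.2,40)); rel(*pose(.1,40)); 
E
```

```text
16.875 [ 0.74  0.5   1.73 -0.91  0.74 -0.48] width 0.016729898575449008 F tool [0.4 1.1 0.8] qd 0.017
turn [16.23 -2.8   1.6 ] shift [-1.7 -1.1 -1.2]
turn [16.23 -2.8   1.6 ] shift [98.2  1.   4. ]
```

arm_command([
  [[8, -1.4, 0.8], [0, 0, 0], -1],
  [[16.2, -2.8, 1.6], [-1.7, -1, -1], -1],
  [[16.2, -2.8, 1.6], [40, 0, 1], -1],
  [[16.2, -2.8, 1.6], [80, 0.6, 3], -1],
  [[16.2, -2.8, 1.6], [98, 1, 4], -1],
  [[16.2, -2.8, 1.6], [98, 1, 4], -1],
  [[16.2, -2.8, 1.6], [98, 1, 4], -1],
])

```text
time: 17.75
tcp_pos: [0.5875, 0.3382, 0.2003]
ee_rot: [-2.443, 0.614, -2.734]
force: [0.1, 0.9, -0.5]
width: 0.0173
```

```bash
python3 - <<'E'
from tgt import *
import pickle
snap('top');st=r.state();go(); rel(*pose(.1,40)); T=Rm(st['ee_rot'])
pt=st['tcp_pos']+T@[.1245,0,-.018]; print('pred red',pt,'mouth',M)
for n in('top','side'):
    k=snap(n); pickle.dump(k,open(n+'6.pkl','wb')); e=proj(k,pt); x,y=e.astype(int); t=cen(k,(0,130,80),(6,255,255),(x-12,y-12,x+12,y+12)); print(n,e,t,'mouth proj',proj(k,M))
a,b=[pickle.load(open(n+'6.pkl','rb')) for n in('top','side')]
im=[]
for k in(a,b):
    e=proj(k,pt).astype(int); im.append(cv2.resize(k['bgr'][e[1]-40:e[1]+40,e[0]-35:e[0]+35],None,fx=5,fy=5,interpolation=cv2.INTER_CUBIC)); print(e-[35,40])
cv2.imwrite('pics/i6.png',np.hstack(im))
E
```

```text
17.8 [ 0.91  0.62  1.85 -1.17  1.    0.01] width 0.016840486592874876 F tool [0.7 0.3 0.9] qd 0.014
turn [-0.11  0.11 -0.24] shift [2.8 0.1 0.1]
pred red [0.4823352  0.30560497 0.13977794] mouth [0.4625 0.2967 0.125 ]
top [169.69596616 215.20667205] (array([170.5, 216.5]), [13, 13, 2, 2, 2]) mouth proj [174.5554774  222.78152503]
side [210.34569216 133.50619005] (array([210.2, 133.4]), [11, 12, 3, 2, 5]) mouth proj [205.23013849 141.30662735]
[134 175]
[175  93]
```

arm_command([
  [[0, 0, 0], [12, 0, 0], -1],
  [[-0.1, 0.1, -0.2], [22, 0.1, 0.1], -1],
  [[-0.1, 0.1, -0.2], [28, 0.1, 0.1], -1],
  [[-0.1, 0.1, -0.2], [33, 0.1, 0.1], -1],
  [[-0.1, 0.1, -0.2], [38, 0.1, 0.1], -1],
  [[-0.1, 0.1, -0.2], [43, 0.1, 0.1], -1],
])

```text
time: 18.65
tcp_pos: [0.5543, 0.3248, 0.1746]
ee_rot: [-2.442, 0.612, -2.73]
force: [0.6, -0.2, -1.4]
width: 0.0169
```

```bash
python3 - <<'E'
from tgt import *
go(); rel(*pose(0.06,40)); rel(*pose(0.,40)); print(r.state()['moment'])
E
```

```text
18.65 [ 0.94  0.63  1.93 -1.2   0.98  0.12] width 0.01692985978746594 F tool [0.5 0.6 1.3] qd 0.104
turn [-0.04  0.07  0.03] shift [-1.5 -0.7  0.3]
turn [-0.04  0.07  0.03] shift [58.5 -0.7  0.2]
[0.31399779 0.43735759 0.01926468]
```

arm_command([
  [[0, 0, 0], [6, -0.5, 0], -1],
  [[0, 0, 0], [12, -0.6, 0.2], -1],
  [[0, 0, 0], [18, -0.6, 0.2], -1],
  [[0, 0, 0], [24, -0.6, 0.2], -1],
  [[0, 0, 0], [30, -0.6, 0.2], -1],
  [[0, 0, 0], [36, -0.6, 0.2], -1],
  [[0, 0, 0], [36, -0.6, 0.2], -1],
])

```text
time: 19.52
tcp_pos: [0.5272, 0.3122, 0.1539]
ee_rot: [-2.441, 0.611, -2.73]
force: [-0.2, -0.5, -1.7]
width: 0.0166
```

```bash
python3 - <<'E'
from tgt import *
go(); rel(*pose(0.,40)); print(r.state()['moment'])
E
```

```text
19.525 [ 0.97  0.65  2.   -1.23  0.97  0.21] width 0.016630906746914143 F tool [1.3 0.5 1.1] qd 0.014
turn [-0.06  0.05  0.07] shift [22.3 -0.  -0.1]
[0.24430639 0.37590624 0.06261125]
```

Free so far. I'll do the last 22 mm in small steps, watching the force.

arm_command([
  [[0, 0, 0], [6, 0, 0], -1],
  [[0, 0, 0], [12, 0, 0], -1],
  [[0, 0, 0], [16, 0, 0], -1],
  [[0, 0, 0], [18, 0, 0], -1],
  [[0, 0, 0], [19, 0, 0], -1],
])

```text
time: 20.15
tcp_pos: [0.5133, 0.3062, 0.1433]
ee_rot: [-2.442, 0.611, -2.73]
force: [-0.1, 0.9, -0.8]
width: 0.0166
```

arm_command([
  [[0, 0, 0], [1, 0, 0], -1],
  [[0, 0, 0], [1.5, 0, 0], -1],
])

```text
time: 20.4
tcp_pos: [0.5122, 0.3057, 0.1425]
ee_rot: [-2.442, 0.612, -2.73]
force: [0.7, 0.3, -1.3]
width: 0.0167
```

```bash
python3 - <<'E'
from tgt import *
go(); rel(*pose(0.,40)); print(r.state()['moment'])
E
```

```text
20.4 [ 0.99  0.66  2.03 -1.25  0.96  0.27] width 0.01670047397647192 F tool [0.1 1.  1.2] qd 0.01
turn [-0.05  0.07  0.03] shift [ 2.3 -0.  -0.1]
[ 0.25586422  0.44699142 -0.03823086]
```

arm_command([
  [[0, 0, 0], [0.7, 0, 0], -1],
  [[0, 0, 0], [1.4, 0, 0], -1],
  [[0, 0, 0], [1.4, 0, 0], -1],
])

```text
time: 20.78
tcp_pos: [0.5119, 0.3057, 0.1424]
ee_rot: [-2.441, 0.613, -2.729]
force: [6.4, 0.1, 2.8]
width: 0.0167
```

arm_command([
  [[0, 0, 0], [0.5, 0, 0], -1],
  [[0, 0, 0], [1, 0, 0], -1],
  [[0, 0, 0], [1, 0, 0], -1],
])

```text
time: 21.15
tcp_pos: [0.5119, 0.3057, 0.1425]
ee_rot: [-2.441, 0.614, -2.729]
force: [12.2, 0.3, 6.4]
width: 0.0163
```

```bash
python3 - <<'E'
from tgt import *
go(); rel(*pose(0.,40))
im=[]
for n in('side','top','wrist'):
    k=snap(n); e=proj(k,M).astype(int) if n!='wrist' else np.array([282,150]); w,hh,z=(25,30,8) if n!='wrist' else (100,120,2)
    y0=max(0,e[1]-hh); im.append(cv2.resize(k['bgr'][y0:y0+2*hh,e[0]-w:e[0]+w],(400,480) if n!='wrist' else (400,480),interpolation=cv2.INTER_CUBIC)); print(n,e-[w,0],y0)
    if n=='side': print('proj mouth',proj(k,M),'out8',proj(k,M+u*.008))
o=np.hstack(im); cv2.imwrite('pics/i7.png',cv2.resize(o,(800,320)))
E
```

```text
21.15 [ 0.99  0.66  2.03 -1.25  0.96  0.27] width 0.016318028913779387 F tool [-12.9  -2.7   3.9] qd 0.002
turn [-0.05  0.24 -0.03] shift [ 2.1 -0.1  0.2]
side [180 141] 111
proj mouth [205.23013849 141.30662735] out8 [206.78654268 138.93121777]
top [149 222] 192
wrist [182 150] 30
```

View pics/i7.png

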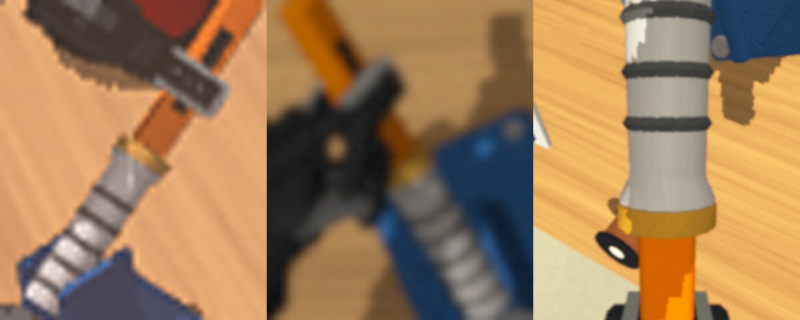

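The collar is flush on the tube mouth in all three views (wrist crop about (670,215), side crop (145,155)), with about 13 N axial force. I'm withdrawing straight out.

arm_command([
  [[0, 0, 0], [-4, 0, 0], -1],
  [[0, 0, 0], [-14, 0, 0], -1],
  [[0, 0, 0], [-30, 0, 0], -1],
  [[0, 0, 0], [-55, 0, 0], -1],
  [[0, 0, 0], [-85, 0, 0], -1],
  [[0, 0, 0], [-115, 0, 0], -1],
  [[0, 0, 0], [-150, 0, 0], -1],
  [[0, 0, 0], [-200, 0, 0], -1],
])

```text
time: 22.3
tcp_pos: [0.6609, 0.3704, 0.2561]
ee_rot: [-2.441, 0.609, -2.729]
force: [0.9, 0.6, -2.2]
width: 0.0171
```

```bash
python3 - <<'E'
from kin import *
from tgt import *
st=r.state(); go(); q=np.array(st['joint_positions']);k,_=fit(json.load(open('kin.json')))
T=Rm(st['ee_rot']); print('tip->mouth z',(st['tcp_pos']+T@[.128,0,-.018]-M)@u)
O=R.from_euler('xyz',[180,0,181],degrees=True).as_matrix(); qq=q.copy()
from scipy.spatial.transform import Slerp
p0=st['tcp_pos']; p1=np.array([.63,.10,.30]); S=Slerp([0,1],R.from_matrix([T,O]))
for t in np.linspace(0,1,9)[1:]:
    n,e=ik(p0+(p1-p0)*t,S(t).as_matrix(),k,qq); print(round(t,2),n.round(2),round(float(e),4),np.abs(n-qq).max().round(2)); qq=n
rel(p1,O)
E
```

```text
22.3 [ 0.86  0.63  1.65 -1.09  1.05 -0.23] width 0.017124422501632854 F tool [0.4 1.7 1.7] qd 0.936
tip->mouth z 0.12029039597562174
0.12 [ 0.78  0.56  1.67 -0.97  0.98 -0.35] 0.0 0.12
0.25 [ 0.7   0.5   1.69 -0.84  0.93 -0.5 ] 0.0 0.15
0.38 [ 0.61  0.45  1.69 -0.68  0.91 -0.67] 0.0 0.17
0.5 [ 0.52  0.41  1.68 -0.52  0.91 -0.86] 0.0 0.19
0.62 [ 0.42  0.39  1.66 -0.36  0.94 -1.04] 0.0 0.19
0.75 [ 0.31  0.38  1.63 -0.21  1.   -1.21] 0.0 0.17
0.88 [ 0.21  0.39  1.59 -0.09  1.09 -1.36] 0.0 0.15
1.0 [ 0.11  0.41  1.54 -0.    1.19 -1.48] 0.0 0.12
turn [-31.51  40.38   8.87] shift [  86.9 -253.5   64.4]
```

arm_command([
  [[-3.9, 5, 1.1], [11, -32, 8], -1],
  [[-7.9, 10.1, 2.2], [22, -63, 16], -1],
  [[-11.8, 15.1, 3.3], [33, -95, 24], -1],
  [[-15.8, 20.2, 4.4], [43, -127, 32], -1],
  [[-19.7, 25.2, 5.5], [54, -158, 40], -1],
  [[-23.6, 30.3, 6.7], [65, -190, 48], -1],
  [[-27.6, 35.3, 7.8], [76, -222, 56], -1],
  [[-31.5, 40.4, 8.9], [87, -253, 64], -1],
])

```text
time: 23.3
tcp_pos: [0.6292, 0.0996, 0.3005]
ee_rot: [3.137, 0.001, -3.125]
force: [0.9, -0.3, -1.8]
width: 0.0163
```

```bash
python3 - <<'E'
from h import *
st=r.state(); print(st['tcp_pos'],np.degrees(st['ee_rot']),st['width'])
rel([.608,-.148,.22],[180,0,181])
E
```

```text
[0.62919307 0.09959016 0.30049122] [ 1.79731535e+02  3.10167919e-02 -1.79023900e+02] 0.016318365125562992
turn [ 0.27  0.03 -0.02] shift [  25.5 -247.6   79.3]
```

arm_command([
  [[0.3, 0, 0], [6, -60, 10], -1],
  [[0.3, 0, 0], [12, -120, 30], -1],
  [[0.3, 0, 0], [18, -180, 50], -1],
  [[0.3, 0, 0], [25, -235, 70], -1],
  [[0.3, 0, 0], [25, -248, 79], -1],
  [[0.3, 0, 0], [25, -248, 79], -1],
  [[0.3, 0, 0], [25, -248, 79], -1],
])

```text
time: 24.18
tcp_pos: [0.6089, -0.1465, 0.2206]
ee_rot: [-3.138, 0.002, -3.124]
force: [0.4, 0.1, -1.9]
width: 0.0167
```

```bash
cat > fin.py <<'E'
from h import *
snap('top'); st=r.state(); T=Rm(st['ee_rot']); print(st['time'],st['tcp_pos'],np.degrees(st['ee_rot']),st['width'],np.abs(st['qd']).max().round(4))
pt=st['tcp_pos']+T@[.1265,0,-.018]; print('pred red mid',pt,'tip',pt+T@[.0035,0,0])
rs=[]
for n in('top','side'):
    k=snap(n); e=proj(k,pt); x,y=e.astype(int); h=8
    t=cen(k,(0,120,70),(6,255,255),(x-h,y-h,x+h,y+h)); print(n,e,t,'pin cone',proj(k,[.478,-.1495,.078]), cen(k,(0,120,70),(6,255,255),(int(proj(k,[.478,-.1495,.078])[0])-7,int(proj(k,[.478,-.1495,.078])[1])-6,int(proj(k,[.478,-.1495,.078])[0])+7,int(proj(k,[.478,-.1495,.078])[1])+6)))
    if t: rs.append(ray(k,t[0]))
if len(rs)==2: print('tri red',tri(rs))
c=snap('wrist'); cv2.imwrite('pics/fin.png',c['bgr']); 
g=cv2.cvtColor(c['bgr'],cv2.COLOR_BGR2HSV); m=cv2.inRange(g,(14,120,120),(28,255,255))[120:260,235:330]; n,l,s,ce=cv2.connectedComponentsWithStats(m); i=1+np.argmax(s[1:,4]); print('collar blob',s[i],ce[i]+[235,120],'pred front/top', proj(c,st['tcp_pos']+T@[.05,0,-.034]),proj(c,st['tcp_pos']+T@[.042,0,-.034]))
E
python3 fin.py
```

```text
24.225 [ 0.60899082 -0.14635058  0.2207802 ] [-1.79768166e+02  1.53935805e-01 -1.78959648e+02] 0.01643502290395955 0.0036
pred red mid [ 0.48246245 -0.14857544  0.23844012] tip [ 0.47896304 -0.14863898  0.23843071]
top [350.53231199 209.78955586] None pin cone [342.84514532 212.82997192] None
side [278.34023382 222.35190563] (array([278.8, 222. ]), [7, 7, 4, 3, 10]) pin cone [275.98711216 267.01615798] (array([275.27272727, 267.93939394]), [4, 3, 7, 8, 33])
collar blob [    0     0    95   140 10541] [284.41789204 194.29617683] pred front/top [282.62540269 187.03632984] [282.60604895 207.44122466]
```

arm_command([
  [[0, -0.1, 0], [1, -1, 40], -1],
  [[0, -0.1, 0], [1, -1, 80], -1],
  [[0, -0.1, 0], [1, -1, 110], -1],
  [[0, -0.1, 0], [1, -1, 122], -1],
  [[0, -0.1, 0], [1, -1, 129], -1],
  [[0, -0.1, 0], [1, -1, 129], -1],
  [[0, -0.1, 0], [1, -1, 129], -1],
  [[0, -0.1, 0], [1, -1, 129], -1],
])

```text
time: 25.38
tcp_pos: [0.6081, -0.1494, 0.0918]
ee_rot: [-3.137, 0.005, -3.125]
force: [0.1, 0.3, -2.5]
width: 0.0165
```

```bash
python3 fin.py; python3 - <<'E'
from h import *
s=snap('side'); g=cv2.cvtColor(s['bgr'],cv2.COLOR_BGR2HSV); m=cv2.inRange(g,(0,120,70),(6,255,255))[240:290,255:300]
n,l,st,ce=cv2.connectedComponentsWithStats(m); print([(st[i].tolist(),(ce[i]+[255,240]).round(1)) for i in range(1,n)])
# expected rows of pin tip at .087 and of tip at .107
print(proj(s,[.477,-.15,.087]),proj(s,[.477,-.15,.07]),proj(s,[.4785,-.15,.109]),proj(s,[.4785+.007,-.15,.109]))
E
```

```text
25.425 [ 0.60797125 -0.14935396  0.09166646] [-179.75049203    0.24941672 -179.04969861] 0.016546324809268147 0.0037
pred red mid [ 0.4814102  -0.15137488  0.10911545] tip [ 0.47791071 -0.15143293  0.10910021]
top [344.93472859 211.31923811] None pin cone [342.84514532 212.82997192] None
side [277.76367788 259.30534989] (array([278.18181818, 258.81818182]), [8, 6, 4, 4, 11]) pin cone [275.98711216 267.01615798] (array([275.32352941, 268.02941176]), [4, 3, 7, 8, 34])
collar blob [    0     0    95   140 10126] [285.62946869 191.05283429] pred front/top [282.27101478 187.36357545] [282.26298959 207.79082081]
[([22, 17, 4, 4, 10], array([278.1, 259. ])), ([17, 24, 7, 8, 34], array([275.3, 268. ]))]
[275.72469541 265.08107153] [275.66482606 269.27609368] [276.38708714 259.31307423] [279.10312953 258.32753557]
```

The tip is about 22 mm above the pin point and within 2 mm sideways, and the rod is level and still. Handing in.

```bash
python3 -c "
from h import *
print(r.job_done())"
```

```text
the job is handed in; nothing more can be done
None
```

The task ran to the end and I handed the job in at about 25.6 s of the 58 s allowed. No verdict is reported, so what follows is from my own checks.

**What I did**
- **Pin:** I took the brass pin from the rack, stood it in the block's bore and let go of it.
- **Gauge rod:** I lifted it from the cradle and slid it into the blue stand's tube until the collar stopped on the mouth, at about 13 N. A first tool orientation would have met a wrist singularity on the way in, so I rolled the tool 40° about the rod before inserting. I then drew the rod out straight and held it level over the pin.

**Last checks**
- **Rod tip:** it is about 22 mm above the pin's point and about 2 mm off sideways, worked out from the tool pose. In the side camera the tip was within 0.6 px of that.
- **Rod attitude:** level to about 0.3° and still.
- **Pin:** in the side picture its red cone had not moved since I let go. Its height in the bore fits a seated shoulder.

**What failed or disagreed**
- The top camera could not find the red tip at the end, so that position rests on the side view and the arm pose.
- The collar stopped about 2 mm earlier than my estimate. I put this down to where I gripped the handle; the picture showed the collar flush on the mouth.
- There was a small sideways force of about 4 to 5 N while the collar was seated.
- I did not check at the end that the other things on the table were still in place. No unexpected contact force showed up.

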